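# Close the water filter's cover with its four wing screws, crosswise

## Task

The water filter beside the kettle has a new cartridge and its round cover is lying on the gasket with the four wing screws only run in loosely. Screw the cover down level and a little at a time: first nip all four screws by about an eighth of a turn each, one opposite pair and then the other, and only after that tighten them all firmly hand-tight, again one opposite pair before the other, so that the cover sits flat on its metal stops. Do not let the cover cock to one side, do not overtighten any screw, and leave the other things on the cabinet top where they are.

Things in the scene. Friction and masses are not known exactly. Their poses are not given: they have to be found in the camera images.
- filter: Low stainless water-filter drum, fixed on the cabinet top; flange 200 mm across, its top 90 mm up. Two white pipe elbows leave its +x side. Origin on its axis at the cabinet top, z up. Four like screws stand on a 150 mm circle at 45, 135, 225 and 315 degrees from its x axis: a, b, c, d, anticlockwise from above.
- cover: Round stainless cover, 200 mm across, 8 mm thick, a valve 12 mm high in its middle. Origin: centre of its underside, 95.5 mm up at the start. The screws draw it down 1.7 to 2.9 mm against a springy gasket onto four level metal stops beside the screws; their height cannot be seen, only felt as a steep rise of turning torque. It must not tilt by more than about 1 degree.
- screw_a: Black wing screw, diagonally opposite screw_c. Upright bar grip 46 mm long (x axis), 13 mm thick (y axis), 39 mm tall, on a round hub 32 mm across, 6 mm high. Origin on the screw's upright axis at the height to grip: 12 mm under the bar's top, 33 mm above the hub's underside, which bears on the cover; z up.
- screw_b: Black wing screw, diagonally opposite screw_d. Upright bar grip 46 mm long (x axis), 13 mm thick (y axis), 39 mm tall, on a round hub 32 mm across, 6 mm high. Origin on the screw's upright axis at the height to grip: 12 mm under the bar's top, 33 mm above the hub's underside, which bears on the cover; z up.
- screw_c: Black wing screw, diagonally opposite screw_a. Upright bar grip 46 mm long (x axis), 13 mm thick (y axis), 39 mm tall, on a round hub 32 mm across, 6 mm high. Origin on the screw's upright axis at the height to grip: 12 mm under the bar's top, 33 mm above the hub's underside, which bears on the cover; z up.
- screw_d: Black wing screw, diagonally opposite screw_b. Upright bar grip 46 mm long (x axis), 13 mm thick (y axis), 39 mm tall, on a round hub 32 mm across, 6 mm high. Origin on the screw's upright axis at the height to grip: 12 mm under the bar's top, 33 mm above the hub's underside, which bears on the cover; z up.
- screw_a_turn (a joint): How far screw_a has been turned in, rad; grows when it is tightened, clockwise seen from above. 0 to 0.2 at the start. Quick thread: sinks 10 mm per full turn. Turning torque: under 0.15 N m while the gasket gives, 0.35 to 0.5 N m when hand-tight, above 0.7 N m is overtight.
- screw_b_turn (a joint): How far screw_b has been turned in, rad; grows when it is tightened, clockwise seen from above. 0 to 0.2 at the start. Quick thread: sinks 10 mm per full turn. Turning torque: under 0.15 N m while the gasket gives, 0.35 to 0.5 N m when hand-tight, above 0.7 N m is overtight.
- screw_c_turn (a joint): How far screw_c has been turned in, rad; grows when it is tightened, clockwise seen from above. 0 to 0.2 at the start. Quick thread: sinks 10 mm per full turn. Turning torque: under 0.15 N m while the gasket gives, 0.35 to 0.5 N m when hand-tight, above 0.7 N m is overtight.
- screw_d_turn (a joint): How far screw_d has been turned in, rad; grows when it is tightened, clockwise seen from above. 0 to 0.2 at the start. Quick thread: sinks 10 mm per full turn. Turning torque: under 0.15 N m while the gasket gives, 0.35 to 0.5 N m when hand-tight, above 0.7 N m is overtight.
- kettle_mid (a point): White electric kettle standing on its round base, 150 mm across and 220 mm tall; point on its axis 100 mm above its underside. A bystander.
- jar_mid (a point): Glass jar with a steel twist cap, 86 mm across and 116 mm tall; its centre. A bystander.
- spoon_grip (a point): Wooden spoon, 210 mm long, lying beside the filter; a point on its handle. A bystander.
- bowl_rim (a point): Pale ceramic bowl, 140 mm across and 60 mm tall; centre of its mouth. A bystander.
- mug_rim (a point): White mug, 80 mm across and 92 mm tall; centre of its mouth. A bystander.
- cartridge_mid (a point): Used white filter cartridge standing beside the filter, 60 mm across and 112 mm tall; its centre. A bystander.
- tea_tin_mid (a point): Square aluminium tea tin with a round lid, 80 by 80 by 111 mm tall; its centre. A bystander.

How it is judged:
By the outcome, as a careful person would: the job done as asked, in the order asked, and still so for the second after the job is handed in, with the robot touching nothing.
It also fails if it takes over 72 s, if anything falls off the work surface, if the arm or the gripper's body presses on something with over 40 N, if the wrist force passes 120 N, or if a joint passes its speed limit or range.

## Robot

A 7-joint arm with a two-finger parallel gripper is mounted at the origin on the work surface. World frame = base frame: x ahead of the robot, y to its left, z up, the work surface at z = 0. Lengths are in m, angles in rad, forces in N, time in s.
With the tool pointing down it reaches from about 0.425 to 0.875 m from the base axis. Payload 4.7 kg.
Tool frame: the origin (TCP) lies midway between the tips of the shut fingers; the grasp point (between the pads) lies 19 mm behind it; y points along the fingers, z is the direction in which the jaws open and shut, and the axes are right-handed (so a half turn about y gives the same grasp; the last joint's range is limited). The gripper opens to 87 mm and grips with 3 to 60 N. Pads are 19 mm wide; open, the fingers measure 117 mm over their backs; the gripper's body (75 mm by 190 mm) begins 51 mm behind the grasp point.
Start: joints at [1.18, 0.321, -0.07, 1.45, 0.023, 1.371, -0.057], TCP at [0.256, -0.597, 0.223] pointing down, gripper open.
Joint ranges: [-2.86, 2.86], [-0.3, 2.09], [-1.38, 1.24], [0.06, 2.45], [-1.56, 4.7], [0.09, 2.05], [-2.69, 2.69]. Speed limits (rad/s): [2.57, 2.57, 3.14, 3.14, 3.14, 3.14, 3.14].

## Interface

Orientations are given as a unit quaternion [w, x, y, z].
In Python, from station import get_obs, capture, camera_model, sign_off gives the robot as it stands.
- The arm moves only by the tool move_arm, never from a script. Its argument "motion" is a list of rows, each an object of numbers: "dx", "dy", "dz": the shift along the tool's x, y, z in mm; "twist": the turn about the tool's y in rad; "grip": the closure in counts, from 0 (fully open) to 255 (shut). In form: [{"dx": .., "dy": .., "dz": .., "twist": .., "grip": ..}, ...]. A call has 1 to 12 rows; each row is the pose to reach, as a shift and turn from the pose measured when the call began, along the tool's axes at that moment; what a row does not reach only later rows make up. A row lasts 1/8 s, in which the tool goes at most 62.5 mm and 10.7 degrees, less where a joint would pass 70% of its speed; a pose out of reach is approached as far as the arm can. A call with a gripper value outside its range is refused whole. The fingers move at their own pace and stop on an object; "force" is the grip in N (left out, the last holds). Time passes only in rows, so rows that repeat a pose let the fingers close. It gives the time, the measured TCP pose, the force and the opening at its end, in the units of the state.
- get_obs(): the state, without advancing time (a new reading comes with each control period).
- capture(name): name is "scene" or "top"; returns the picture (400x640x3 uint8, red, green, blue); there is no depth.
- camera_model(name): a dict with "vertical_fov" (degrees; the focal length in pixels is half the picture's height over the tangent of half this angle, whatever the lens; pixels are square), "cx", "cy" (the principal point, pixels), "rvec" (rotation vector, rad) and "tvec" (3), from world to camera coordinates, as OpenCV has them. Camera axes: x right, y down, z forward; pixel columns grow to the right and rows downward; lengths in m; the calibration is good to about 2 mm. A picture is of the moment at which its call begins. camera_model takes no time and is no camera call.
- sign_off(): hands the job in, once; it reports no verdict.
The state is a dict: "clock": time; "joints": joint angles; "joint_velocities": joint speeds; "joint_efforts": joint torques, N m; "ee_pos": TCP position; "ee_rot": TCP orientation; "wrist_force": force on the tool from outside, world axes, zero at the start; "ft_torque": the same for the moment, N m; "finger_gap": opening from 0.0 (shut) to 1.0 (fully open).
Only numpy, scipy, OpenCV 4.12 (cv2) and the standard library are available. Lean on these libraries where they do the work, as an engineer would, in place of code of your own. Each camera call takes 0.05 s, during which the arm holds its last target.

## Working session

There is one attempt and no reset: what is moved stays moved. The work goes in short steps, Python scripts to look and compute and a tool call to move; the robot and the scene stay as the last step left them, time stands still between calls to the robot, and variables do not carry over. Pictures are saved under pics/ and viewed, and the job is handed in when it is done.

Besides the shell and the picture viewer there is one more tool, called as name(argument=value, ...) on one line, values as JSON. move_arm: Moves the arm, as the interface text tells. Its arguments: {"type":"object","properties":{"motion":{"type":"array","items":{"type":"object","properties":{"dx":{"type":"number"},"dy":{"type":"number"},"dz":{"type":"number"},"twist":{"type":"number"},"grip":{"type":"number"}}}},"force":{"type":"number"}},"required":["motion"]}

```bash
ls; mkdir -p pics
python3 - <<'E'
from station import *
import cv2
print(get_obs())
for n in("scene","top"):
    cv2.imwrite(f"pics/{n}0.png",capture(n)[:,:,::-1]); print(n,camera_model(n))
E
```

```text
pics
{'clock': 0.0, 'joints': array([ 1.18010903,  0.32178032, -0.07008646,  1.45169791,  0.02260269,
        1.3707847 , -0.05689473]), 'joint_velocities': array([-0.00243165,  0.00151728, -0.00067467, -0.00111776, -0.00058659,
        0.00062152,  0.00058981]), 'joint_efforts': array([-4.76111964e-04, -4.91282523e+01, -4.04182160e-01, -3.12532461e+01,
       -6.39740657e-02,  4.36851103e-02,  1.84841238e-04]), 'ee_pos': array([ 0.25571855, -0.5969761 ,  0.22147774]), 'ee_rot': array([ 0.14198325, -0.14232101,  0.69331451, -0.69202635]), 'wrist_force': array([-0.15609698,  0.26873448, -0.18479861]), 'ft_torque': array([0.00584485, 0.02438519, 0.00730544]), 'finger_gap': 0.9990884373658703}
scene {'vertical_fov': 47.479546362378116, 'cx': 321.44088531921204, 'cy': 203.95096214400274, 'rvec': array([ 1.95974344,  1.60006432, -0.57872589]), 'tvec': array([-0.11032844, -0.33673428,  1.9561647 ])}
top {'vertical_fov': 43.93681328279277, 'cx': 320.1672257679093, 'cy': 212.83192768808115, 'rvec': array([ 2.17848741, -2.16316949,  0.08061362]), 'tvec': array([-0.01694309,  0.57168505,  1.63728525])}
```

View pics/scene0.png

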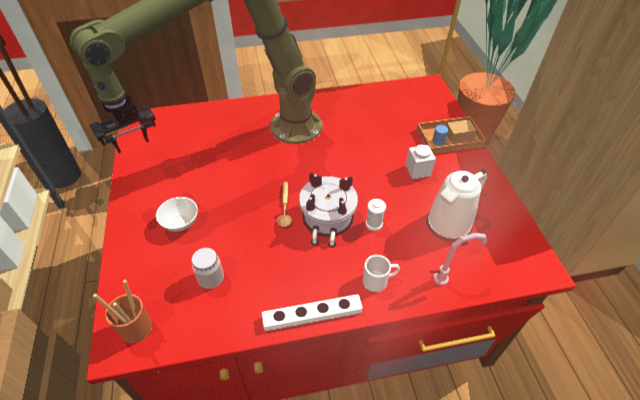

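View pics/top0.png

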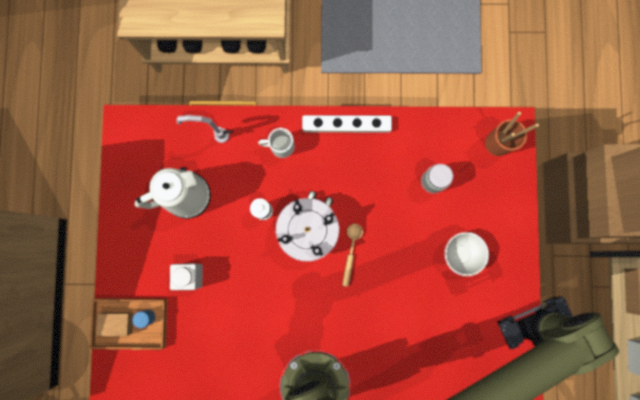

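```bash
cat > h.py <<'E'
import numpy as np,cv2
from station import *
from scipy.spatial.transform import Rotation as R
def cam(n):
    m=camera_model(n); f=200/np.tan(np.radians(m['vertical_fov']/2))
    K=np.array([[f,0,m['cx']],[0,f,m['cy']],[0,0,1]]); return K,np.array(m['rvec']),np.array(m['tvec'])
def proj(n,P):
    K,r,t=cam(n); return cv2.projectPoints(np.array(P,float).reshape(-1,1,3),r,t,K,None)[0].reshape(-1,2)
def back(n,uv,z):
    K,r,t=cam(n); M=cv2.Rodrigues(r)[0]; uv=np.array(uv,float).reshape(-1,2)
    d=(np.c_[uv,np.ones(len(uv))]@np.linalg.inv(K).T)@M; c=-M.T@t
    return c+d*((z-c[2])/d[:,2])[:,None]
def crop(n,x,y,w,h,s,out,img=None):
    i=capture(n) if img is None else img
    cv2.imwrite(out,cv2.resize(i[y:y+h,x:x+w,::-1],None,fx=s,fy=s,interpolation=cv2.INTER_CUBIC))
E
python3 - <<'E'
from h import *
import cv2
t=cv2.imread('pics/top0.png')[:,:,::-1]; s=cv2.imread('pics/scene0.png')[:,:,::-1]
crop('top',265,180,100,75,8,'pics/t1.png',t); crop('scene',280,165,100,75,8,'pics/s1.png',s)
print(camera_model('top').keys())
print(back('top',[307.5,229.5],.0955),back('top',[[104,105],[537,107]],0),proj('top',[0.,0,0]),proj('scene',[0.,0,0]))
print(back('scene',[328,197],.1))
E
```

```text
dict_keys(['vertical_fov', 'cx', 'cy', 'rvec', 'tvec'])
[[0.51181266 0.02630539 0.0955    ]] [[ 0.94652885  0.74422585  0.        ]
 [ 0.94508674 -0.75744901  0.        ]] [[315.0365026  385.95015296]] [[295.79254333 125.66945869]]
[[0.51096111 0.02895741 0.1       ]]
```

View pics/t1.png

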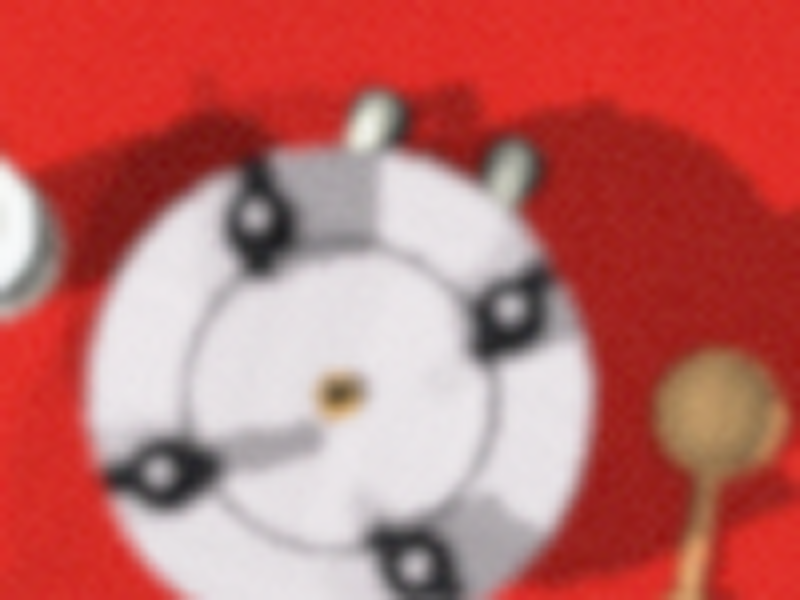

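View pics/s1.png

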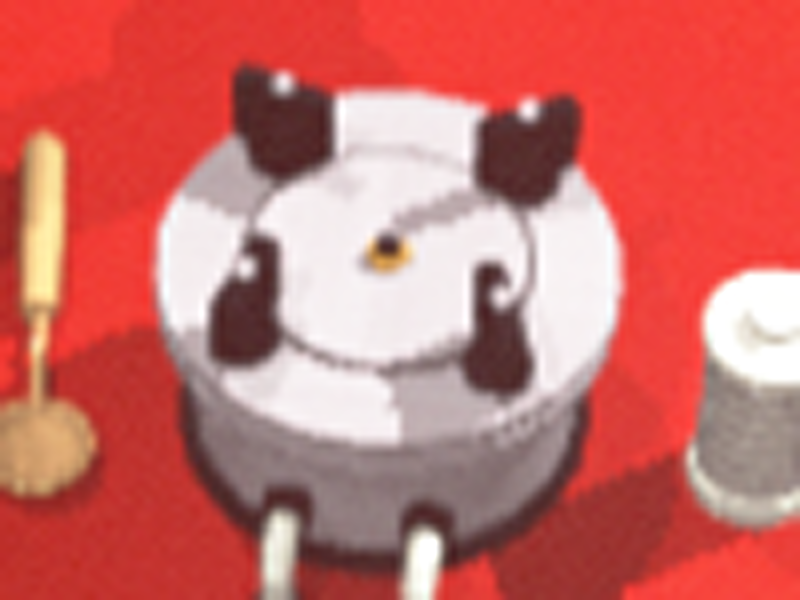

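Run:
```python
from h import *
from scipy.optimize import least_squares
uv=np.array([[258,215],[162,470],[415,567],[510,312]])/8+[265,180]-.44
us=np.array([[503,293],[528,110],[283,83],[247,266]])/8+[280,165]-.44
for z in(.14,.1485):
    a=back('top',uv,z);b=back('scene',us,z)
    print(z,a.round(4)[:,:2].tolist(),b.round(4)[:,:2].tolist())
    c=a.mean(0);print(c,b.mean(0),np.hypot(*(a-c)[:,:2].T),np.degrees(np.arctan2(*(a-c)[:,1::-1].T)), np.hypot(*(b-b.mean(0))[:,:2].T),np.degrees(np.arctan2(*(b-b.mean(0))[:,1::-1].T)))
# triangulate
Ks=[];pr=[]
def f(p):
    return np.r_[(proj('top',p)[0]-u),(proj('scene',p)[0]-s)]
for u,s in zip(uv,us):
    r=least_squares(f,[.5,0,.14]);print(r.x,r.fun)
```

```text
0.14 [[0.5813, 0.0587], [0.4816, 0.0949], [0.4447, -0.0037], [0.544, -0.0399]] [[0.5722, 0.0635], [0.4734, 0.0981], [0.4371, -0.002], [0.5371, -0.037]]
[0.51290128 0.02748135 0.14      ] [0.50496364 0.0306482  0.14      ] [0.07522528 0.07432216 0.07499684 0.07423171] [  24.53257781  114.94650161 -155.39931312  -65.22935564] [0.07486644 0.07447295 0.07535391 0.07488378] [  26.01281381  115.06453041 -154.30449302  -64.55813958]
0.1485 [[0.5805, 0.0582], [0.4813, 0.0942], [0.4446, -0.0039], [0.5434, -0.0399]] [[0.5793, 0.0614], [0.4812, 0.0958], [0.4451, -0.0036], [0.5444, -0.0383]]
[0.51243007 0.02713893 0.1485    ] [0.51250738 0.02883707 0.1485    ] [0.07481019 0.07391206 0.07458302 0.07382211] [  24.53257781  114.94650161 -155.39931312  -65.22935564] [0.07430529 0.07391476 0.07478911 0.07432251] [  26.01281381  115.06453041 -154.30449302  -64.55813958]
[0.58058111 0.0594598  0.1502939 ] [-0.43928923 -0.09046076 -0.47047145  0.0265862 ]
[0.48138742 0.09483174 0.14882035] [-0.22679904 -0.04781204 -0.25546475  0.01540306]
[ 0.44465185 -0.00372513  0.14804626] [-0.05672649 -0.01015268 -0.06414979  0.00227951]
[ 0.54356188 -0.03907229  0.14765198] [-0.26481586 -0.04588979 -0.28475088  0.00885149]
```

```bash
cat > fit.py <<'E'
from h import *
def hull(n,P,ii):
    q=cv2.convexHull(((proj(n,P)+.5)*8).astype(np.int32)); cv2.fillConvexPoly(ii,q,255)
C={'a':(.580,.0595),'b':(.4813,.095),'c':(.4447,-.0037),'d':(.5438,-.039)}
def model(n,c,th,zb,ox):
    ii=np.zeros((3200,5120),np.uint8)
    u=np.array([np.cos(th),np.sin(th)]);v=np.array([-u[1],u[0]])
    c=np.array(c)
    P=[np.r_[c+u*a*.023+v*b*.0065,z] for a in(-1,1) for b in(-1,1) for z in(zb+.012,zb+.045)]
    hull(n,P,ii)
    ph=np.linspace(0,6.28,24)
    hull(n,[np.r_[c+.016*np.array([np.cos(p),np.sin(p)]),z] for p in ph for z in(zb,zb+.006)],ii)
    return ii
E
python3 - <<'E'
from fit import *
for n in('top','scene'):
    im=cv2.imread(f'pics/{n}0.png').astype(float); g=im.max(2)
    dark=np.clip((130-g)/70,0,1)
    for k,c in C.items():
        p=proj(n,[*c,.125])[0].astype(int); sl=(slice(p[1]-16,p[1]+17),slice(p[0]-16,p[0]+17))
        best=[]
        for d in range(-90,90,4):
            m=cv2.resize(model(n,c,np.radians(d),.1035,0),(640,400),interpolation=cv2.INTER_AREA)/255.
            best.append((np.abs(m[sl]-dark[sl]).sum(),d))
        best.sort();print(n,k,[(round(a,1),b) for a,b in best[:5]], dark[sl].sum())
E
```

```text
top a [(np.float64(55.7), 6), (np.float64(56.0), 2), (np.float64(56.5), 10), (np.float64(57.1), -2), (np.float64(57.9), -6)] 70.4857142857143
top b [(np.float64(55.0), -90), (np.float64(55.5), -86), (np.float64(55.8), -82), (np.float64(55.8), -74), (np.float64(56.2), -78)] 53.81428571428572
top c [(np.float64(53.3), 54), (np.float64(53.4), 50), (np.float64(53.6), 46), (np.float64(53.6), 58), (np.float64(54.4), 62)] 51.48571428571428
top d [(np.float64(55.9), -46), (np.float64(56.0), -38), (np.float64(56.1), -42), (np.float64(56.4), -34), (np.float64(56.7), -50)] 55.542857142857144
scene a [(np.float64(68.9), -14), (np.float64(70.3), -18), (np.float64(71.6), -10), (np.float64(74.9), -22), (np.float64(75.6), -6)] 57.385714285714286
scene b [(np.float64(80.0), -46), (np.float64(80.8), -50), (np.float64(81.6), -42), (np.float64(81.8), -54), (np.float64(82.2), -58)] 72.01428571428572
scene c [(np.float64(70.5), 22), (np.float64(71.8), 26), (np.float64(71.9), 30), (np.float64(73.2), 18), (np.float64(74.4), 34)] 79.65714285714286
scene d [(np.float64(71.2), -18), (np.float64(71.7), -22), (np.float64(72.6), -26), (np.float64(72.7), -10), (np.float64(73.9), -14)] 67.08571428571429
```

Run:
```python
from h import *
o=get_obs(); M=R.from_quat(o['ee_rot'],scalar_first=True).as_matrix(); print(M.round(3));
```

```text
[[-0.919 -0.001  0.394]
 [-0.394  0.002 -0.919]
 [ 0.    -1.    -0.002]]
```

```bash
cat > ov.py <<'E'
from fit import *
import sys
def ov(n,src,out,angs,C=C,s=12,zb=.1035,w=66,h=50):
    im=cv2.imread(src); p=proj(n,[.5125,.028,.12])[0].astype(int)
    x,y=p[0]-w//2,p[1]-h//2
    o=cv2.resize(im[y:y+h,x:x+w],None,fx=s,fy=s,interpolation=cv2.INTER_CUBIC)
    for k,d in angs.items():
        m=cv2.resize(model(n,C[k],np.radians(d),zb,0)[y*8:(y+h)*8,x*8:(x+w)*8],(w*s,h*s))
        cs=cv2.findContours((m>127).astype(np.uint8),0,2)[0]; cv2.drawContours(o,cs,-1,(0,255,0),1)
    cv2.imwrite(out,o)
E
python3 -c "
from ov import *
A=dict(a=4,b=-86,c=52,d=-42)
ov('top','pics/top0.png','pics/ot.png',A); ov('scene','pics/scene0.png','pics/os.png',A)"
```

```text
(no output)
```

View pics/ot.png

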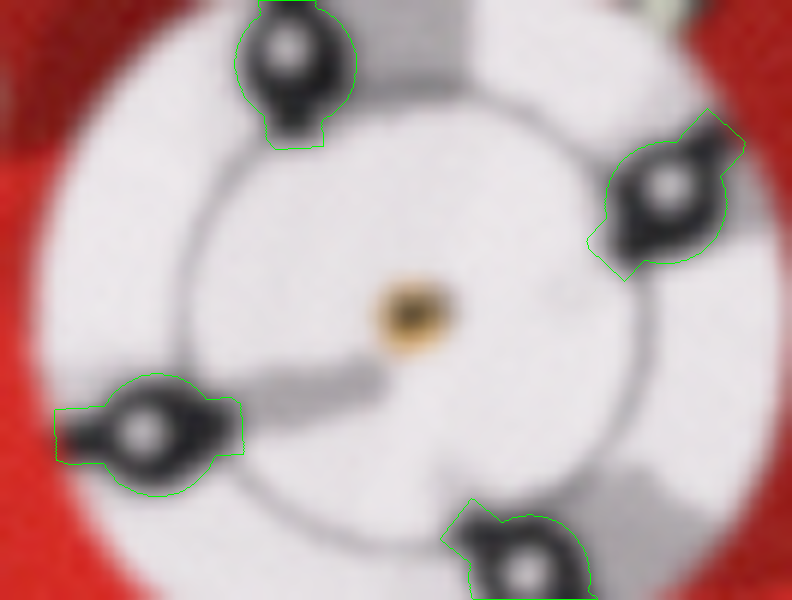

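View pics/os.png

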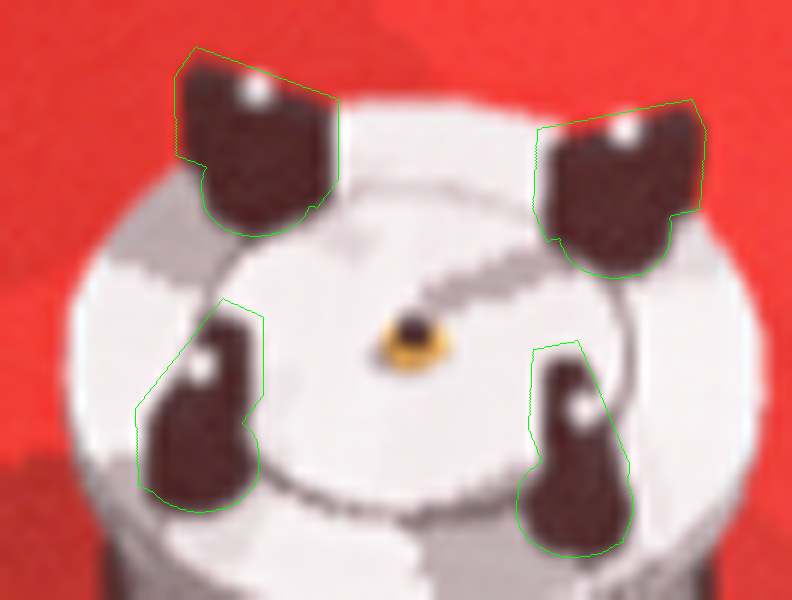

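```bash
cat > plan.py <<'E'
from fit import C
from h import *
def st():
    o=get_obs(); M=R.from_quat(o['ee_rot'],scalar_first=True).as_matrix(); return o,M,np.degrees(np.arctan2(M[1,2],M[0,2]))
def go(x,y,z,Z=None):
    o,M,Z0=st(); d=M.T@(np.array([x,y,z])-o['ee_pos'])*1000
    tw=0 if Z is None else -np.radians(Z-Z0)
    print('t',o['clock'],'d',d.round(1),'twist',round(tw,3),'Z0',round(Z0,1))
def tq(k):
    o,M,Z0=st(); p=o['ee_pos']; F=o['wrist_force']; T=o['ft_torque']
    r=p-np.r_[C[k],p[2]]
    print('t',o['clock'],'pos',p.round(4),'off',(r*1000).round(1),'Z',round(Z0,1),'F',F.round(2),'T',T.round(3),'Tz@screw',round(T[2]+np.cross(r,F)[2],3),'gap',round(o['finger_gap']*87,1),'j',o['joints'].round(2))
E
python3 -c "
from plan import *
tq('d');go(*C['d'],.18,48)"
```

```text
t 0.1 pos [ 0.2558 -0.597   0.2216] off [-288. -558.    0.] Z -66.8 F [ 0.62  0.12 -0.78] T [0.035 0.001 0.028] Tz@screw 0.341 gap 86.8 j [ 1.18  0.32 -0.07  1.45  0.02  1.37 -0.06]
t 0.1 d [-484.6   42.2 -399.4] twist -2.004 Z0 -66.8
```

move_arm(motion=[{"dx": -43, "dy": 0, "dz": -35, "twist": -0.18, "grip": 60}, {"dx": -86, "dy": 0, "dz": -70, "twist": -0.36, "grip": 60}, {"dx": -129, "dy": 5, "dz": -106, "twist": -0.54, "grip": 60}, {"dx": -172, "dy": 10, "dz": -142, "twist": -0.72, "grip": 60}, {"dx": -215, "dy": 15, "dz": -177, "twist": -0.9, "grip": 60}, {"dx": -258, "dy": 20, "dz": -213, "twist": -1.08, "grip": 60}, {"dx": -301, "dy": 25, "dz": -248, "twist": -1.26, "grip": 60}, {"dx": -344, "dy": 30, "dz": -284, "twist": -1.44, "grip": 60}, {"dx": -387, "dy": 35, "dz": -319, "twist": -1.62, "grip": 60}, {"dx": -430, "dy": 40, "dz": -355, "twist": -1.8, "grip": 60}, {"dx": -484.6, "dy": 42, "dz": -399.4, "twist": -2.0, "grip": 60}, {"dx": -484.6, "dy": 42, "dz": -399.4, "twist": -2.0, "grip": 60}], force=60)

```text
clock: 1.6
ee_pos: [0.5447, -0.0329, 0.18]
ee_rot: [0.662, -0.659, 0.252, -0.251]
wrist_force: [-0.4, 0.8, -0.7]
finger_gap: 0.767
```

```bash
python3 -c "
from plan import *
tq('d');go(*C['d'],.1175,48)"
```

```text
t 1.6 pos [ 0.5447 -0.0329  0.18  ] off [0.9 6.1 0. ] Z 48.3 F [-0.35  0.77 -0.68] T [ 0.006 -0.124 -0.019] Tz@screw -0.016 gap 66.7 j [ 0.63  0.18 -0.68  1.75  0.11  1.25  0.77]
t 1.6 d [ 3.6 62.5 -5.4] twist 0.006 Z0 48.3
```

move_arm(motion=[{"dx": 3.6, "dy": 20, "dz": -5.4, "twist": 0, "grip": 60}, {"dx": 3.6, "dy": 45, "dz": -5.4, "twist": 0, "grip": 60}, {"dx": 3.6, "dy": 62, "dz": -5.4, "twist": 0, "grip": 60}, {"dx": 3.6, "dy": 62, "dz": -5.4, "twist": 0, "grip": 60}])

```text
clock: 2.1
ee_pos: [0.5425, -0.0395, 0.1166]
ee_rot: [0.662, -0.66, 0.254, -0.25]
wrist_force: [-0.8, 0.3, 0.2]
finger_gap: 0.767
```

```bash
python3 -c "
from plan import *
tq('d');go(*C['d'],.1175,48)
crop('scene',270,140,110,90,7,'pics/s2.png');crop('top',255,180,100,90,7,'pics/t2.png')"
```

```text
t 2.1 pos [ 0.5425 -0.0395  0.1166] off [-1.3 -0.5  0. ] Z 48.3 F [-0.8   0.31  0.2 ] T [ 0.014 -0.079 -0.005] Tz@screw -0.006 gap 66.7 j [ 0.62  0.24 -0.66  1.82  0.16  1.14  0.75]
t 2.1 d [ 0.6 -0.9  1.3] twist 0.005 Z0 48.3
```

View pics/s2.png

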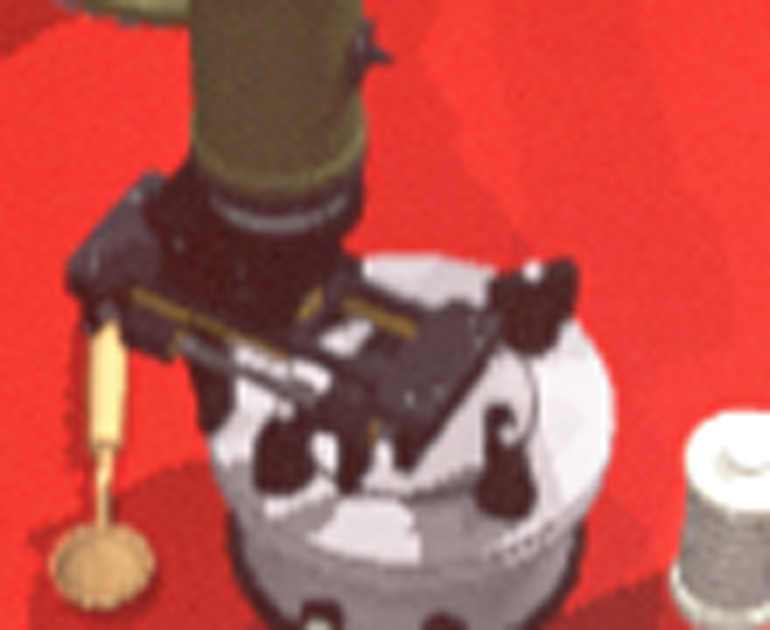

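View pics/t2.png

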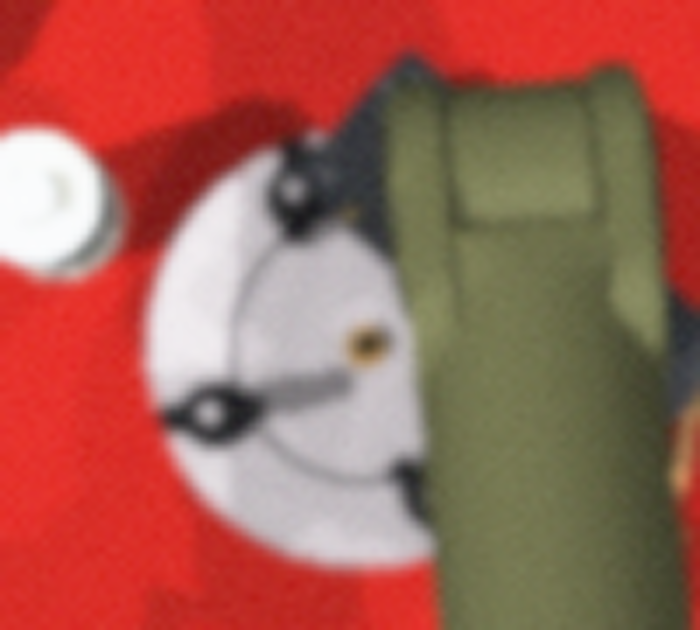

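move_arm(motion=[{"dx": 0.6, "dy": -0.5, "dz": 1, "twist": 0, "grip": 230}, {"dx": 0.6, "dy": -0.5, "dz": 1, "twist": 0, "grip": 230}, {"dx": 0.6, "dy": -0.5, "dz": 1, "twist": 0, "grip": 230}, {"dx": 0.6, "dy": -0.5, "dz": 1, "twist": 0, "grip": 230}, {"dx": 0.6, "dy": -0.5, "dz": 1, "twist": 0, "grip": 230}, {"dx": 0.6, "dy": -0.5, "dz": 1, "twist": 0, "grip": 230}], force=40)

```text
clock: 2.95
ee_pos: [0.5447, -0.0393, 0.1188]
ee_rot: [0.662, -0.66, 0.253, -0.251]
wrist_force: [-5.2, -2.3, 1.4]
finger_gap: 0.168
```

```bash
python3 -c "
from plan import *
tq('d')"
```

```text
t 2.95 pos [ 0.5447 -0.0393  0.1188] off [ 0.9 -0.3  0. ] Z 48.3 F [-5.16 -2.3   1.42] T [-0.428  0.874  0.039] Tz@screw 0.035 gap 14.6 j [ 0.62  0.24 -0.67  1.82  0.16  1.14  0.74]
```

move_arm(motion=[{"dx": 0, "dy": 0.2, "dz": -1, "twist": 0.1, "grip": 230}, {"dx": 0, "dy": 0.4, "dz": -1, "twist": 0.22, "grip": 230}, {"dx": 0, "dy": 0.6, "dz": -1, "twist": 0.35, "grip": 230}, {"dx": 0, "dy": 0.8, "dz": -1, "twist": 0.48, "grip": 230}, {"dx": 0, "dy": 1.0, "dz": -1, "twist": 0.61, "grip": 230}, {"dx": 0, "dy": 1.2, "dz": -1, "twist": 0.72, "grip": 230}, {"dx": 0, "dy": 1.3, "dz": -1, "twist": 0.79, "grip": 230}, {"dx": 0, "dy": 1.3, "dz": -1, "twist": 0.79, "grip": 230}])

```text
clock: 3.95
ee_pos: [0.5449, -0.0394, 0.1175]
ee_rot: [0.515, -0.512, 0.487, -0.485]
wrist_force: [4.6, 1.5, -3.2]
finger_gap: 0.145
```

```bash
python3 -c "
from plan import *
tq('d')"
```

```text
t 3.95 pos [ 0.5449 -0.0394  0.1175] off [ 1.1 -0.4  0. ] Z 3.1 F [ 4.62  1.51 -3.15] T [ 0.187 -0.891 -0.079] Tz@screw -0.075 gap 12.7 j [ 0.54  0.22 -0.57  1.82  0.13  1.13 -0.02]
```

move_arm(motion=[{"dx": 0, "dy": 0, "dz": 0.5, "twist": 0, "grip": 230}, {"dx": 0, "dy": 0, "dz": 0.5, "twist": 0, "grip": 230}])

```text
clock: 4.2
ee_pos: [0.5449, -0.0394, 0.1175]
ee_rot: [0.515, -0.512, 0.487, -0.485]
wrist_force: [-0.6, 0.2, 1.2]
finger_gap: 0.14
```

```bash
python3 -c "
from plan import *
tq('d')"
```

```text
t 4.2 pos [ 0.5449 -0.0394  0.1175] off [ 1.1 -0.4  0. ] Z 3.1 F [-0.59  0.23  1.16] T [ 0.124  0.01  -0.083] Tz@screw -0.083 gap 12.2 j [ 0.54  0.22 -0.57  1.82  0.13  1.13 -0.02]
```

move_arm(motion=[{"dx": 0, "dy": 0, "dz": 0, "twist": 0, "grip": 60}, {"dx": 0, "dy": 0, "dz": 0, "twist": 0, "grip": 60}, {"dx": 0, "dy": 0, "dz": 0, "twist": 0, "grip": 60}, {"dx": 0, "dy": -30, "dz": 0, "twist": 0, "grip": 60}, {"dx": 0, "dy": -62, "dz": 0, "twist": 0, "grip": 60}, {"dx": 0, "dy": -62, "dz": 0, "twist": 0, "grip": 60}])

```text
clock: 4.95
ee_pos: [0.5468, -0.0398, 0.1822]
ee_rot: [0.516, -0.511, 0.486, -0.486]
wrist_force: [-0.5, -0.4, -0.1]
finger_gap: 0.718
```

```bash
python3 -c "
from plan import *
tq('d');go(*C['b'],.18,8)"
```

```text
t 4.95 pos [ 0.5468 -0.0398  0.1822] off [ 3.  -0.8  0. ] Z 3.1 F [-0.45 -0.41 -0.08] T [-0.014 -0.11   0.055] Tz@screw 0.053 gap 62.5 j [ 0.55  0.17 -0.57  1.75  0.09  1.25  0.01]
t 4.95 d [-138.2    2.4  -58. ] twist -0.085 Z0 3.1
```

move_arm(motion=[{"dx": -50, "dy": 0, "dz": -20, "twist": -0.04, "grip": 60}, {"dx": -100, "dy": 0, "dz": -40, "twist": -0.08, "grip": 60}, {"dx": -138, "dy": 0, "dz": -57, "twist": -0.085, "grip": 60}, {"dx": -138, "dy": 2, "dz": -57, "twist": -0.085, "grip": 60}, {"dx": -138, "dy": 20, "dz": -57, "twist": -0.085, "grip": 60}, {"dx": -138, "dy": 45, "dz": -57, "twist": -0.085, "grip": 60}, {"dx": -138, "dy": 64, "dz": -57, "twist": -0.085, "grip": 60}, {"dx": -138, "dy": 64, "dz": -57, "twist": -0.085, "grip": 60}])

```text
clock: 5.95
ee_pos: [0.481, 0.0934, 0.1155]
ee_rot: [0.534, -0.532, 0.466, -0.463]
wrist_force: [0.1, 0.1, 0.6]
finger_gap: 0.768
```

```bash
python3 -c "
from plan import *
tq('b');go(C['b'][0]+.0008,C['b'][1],.118,8)
crop('scene',270,140,110,90,7,'pics/s3.png')"
```

```text
t 5.95 pos [0.481  0.0934 0.1155] off [-0.3 -1.6  0. ] Z 7.9 F [0.1  0.14 0.65] T [-0.003 -0.111  0.013] Tz@screw 0.013 gap 66.8 j [ 0.42  0.11 -0.69  1.95  0.07  1.11 -0.17]
t 5.95 d [-1.5 -2.5  1.3] twist -0.002 Z0 7.9
```

View pics/s3.png

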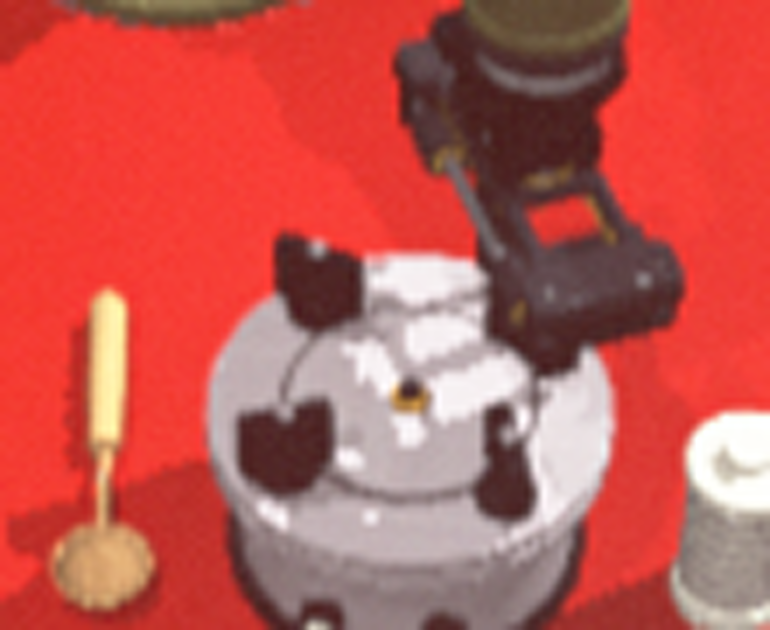

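move_arm(motion=[{"dx": -1.5, "dy": -2.5, "dz": 1.3, "twist": 0, "grip": 230}, {"dx": -1.5, "dy": -2.5, "dz": 1.3, "twist": 0, "grip": 230}, {"dx": -1.5, "dy": -2.5, "dz": 1.3, "twist": 0, "grip": 230}, {"dx": -1.5, "dy": -2.5, "dz": 1.3, "twist": 0, "grip": 230}, {"dx": -1.5, "dy": -2.5, "dz": 1.3, "twist": 0, "grip": 230}, {"dx": -1.5, "dy": -2.5, "dz": 1.3, "twist": 0, "grip": 230}])

```text
clock: 6.75
ee_pos: [0.4822, 0.0955, 0.1193]
ee_rot: [0.534, -0.532, 0.465, -0.463]
wrist_force: [-6.1, -1.5, 5.6]
finger_gap: 0.17
```

```bash
python3 -c "
from plan import *
tq('b')"
```

```text
t 6.75 pos [0.4822 0.0955 0.1193] off [0.9 0.5 0. ] Z 7.9 F [-6.1  -1.49  5.56] T [-0.264  1.407  0.022] Tz@screw 0.024 gap 14.8 j [ 0.42  0.11 -0.7   1.94  0.07  1.11 -0.17]
```

move_arm(motion=[{"dx": 0, "dy": 0.2, "dz": -0.6, "twist": 0.1, "grip": 230}, {"dx": 0, "dy": 0.4, "dz": -0.6, "twist": 0.22, "grip": 230}, {"dx": 0, "dy": 0.6, "dz": -0.6, "twist": 0.35, "grip": 230}, {"dx": 0, "dy": 0.8, "dz": -0.6, "twist": 0.48, "grip": 230}, {"dx": 0, "dy": 1.0, "dz": -0.6, "twist": 0.61, "grip": 230}, {"dx": 0, "dy": 1.2, "dz": -0.6, "twist": 0.72, "grip": 230}, {"dx": 0, "dy": 1.3, "dz": -0.6, "twist": 0.79, "grip": 230}, {"dx": 0, "dy": 1.3, "dz": -0.6, "twist": 0.79, "grip": 230}])

```text
clock: 7.75
ee_pos: [0.4809, 0.0953, 0.1178]
ee_rot: [0.314, -0.314, 0.635, -0.632]
wrist_force: [-3.2, 0.4, 2.5]
finger_gap: 0.145
```

```bash
python3 -c "
from plan import *
tq('b')"
```

```text
t 7.75 pos [0.4809 0.0953 0.1178] off [-0.4  0.3  0. ] Z -37.3 F [-3.2   0.41  2.46] T [-0.077  0.434 -0.061] Tz@screw -0.06 gap 12.6 j [ 0.37  0.1  -0.65  1.95  0.07  1.11 -0.95]
```

move_arm(motion=[{"dx": 0, "dy": 0, "dz": 0, "twist": 0, "grip": 60}, {"dx": 0, "dy": 0, "dz": 0, "twist": 0, "grip": 60}, {"dx": 0, "dy": 0, "dz": 0, "twist": 0, "grip": 60}, {"dx": 0, "dy": -30, "dz": 0, "twist": 0, "grip": 60}, {"dx": 0, "dy": -62, "dz": 0, "twist": -0.18, "grip": 60}, {"dx": 0, "dy": -62, "dz": 0, "twist": -0.36, "grip": 60}, {"dx": 0, "dy": -62, "dz": 0, "twist": -0.54, "grip": 60}, {"dx": 0, "dy": -62, "dz": 0, "twist": -0.72, "grip": 60}])

```text
clock: 8.75
ee_pos: [0.4812, 0.0951, 0.18]
ee_rot: [0.519, -0.518, 0.482, -0.48]
wrist_force: [0.7, -0.1, 0.3]
finger_gap: 0.761
```

```bash
python3 -c "
from plan import *
tq('b');go(.581,.0595,.18,94)"
```

```text
t 8.75 pos [0.4812 0.0951 0.18  ] off [-0.1  0.1  0. ] Z 4.3 F [ 0.65 -0.14  0.28] T [-0.043 -0.113  0.032] Tz@screw 0.032 gap 66.2 j [ 0.41  0.04 -0.66  1.87  0.02  1.24 -0.19]
t 8.75 d [42.9 -0.3 96.9] twist -1.566 Z0 4.3
```

move_arm(motion=[{"dx": 9, "dy": 0, "dz": 20, "twist": -0.18, "grip": 60}, {"dx": 18, "dy": 0, "dz": 40, "twist": -0.36, "grip": 60}, {"dx": 27, "dy": 0, "dz": 60, "twist": -0.54, "grip": 60}, {"dx": 36, "dy": 0, "dz": 80, "twist": -0.72, "grip": 60}, {"dx": 43, "dy": 0, "dz": 97, "twist": -0.9, "grip": 60}, {"dx": 43, "dy": 0, "dz": 97, "twist": -1.08, "grip": 60}, {"dx": 43, "dy": 0, "dz": 97, "twist": -1.26, "grip": 60}, {"dx": 43, "dy": 0, "dz": 97, "twist": -1.42, "grip": 60}, {"dx": 43, "dy": 20, "dz": 97, "twist": -1.566, "grip": 60}, {"dx": 43, "dy": 42, "dz": 97, "twist": -1.566, "grip": 60}, {"dx": 43, "dy": 62, "dz": 97, "twist": -1.566, "grip": 60}, {"dx": 43, "dy": 62, "dz": 97, "twist": -1.566, "grip": 60}])

```text
clock: 10.25
ee_pos: [0.5798, 0.0594, 0.1159]
ee_rot: [0.708, -0.705, -0.023, 0.026]
wrist_force: [-0.3, 0.2, -0.3]
finger_gap: 0.762
```

```bash
python3 -c "
from plan import *
tq('a');go(.581,.0595,.1185,94)
crop('scene',270,140,110,90,7,'pics/s4.png')"
```

```text
t 10.25 pos [0.5798 0.0594 0.1159] off [-0.2 -0.1  0. ] Z 94.0 F [-0.31  0.18 -0.31] T [ 0.09  -0.117  0.088] Tz@screw 0.088 gap 66.3 j [ 0.5   0.35 -0.77  1.73  0.26  1.17  1.3 ]
t 10.25 d [ 1.2 -2.6  0. ] twist 0.0 Z0 94.0
```

View pics/s4.png

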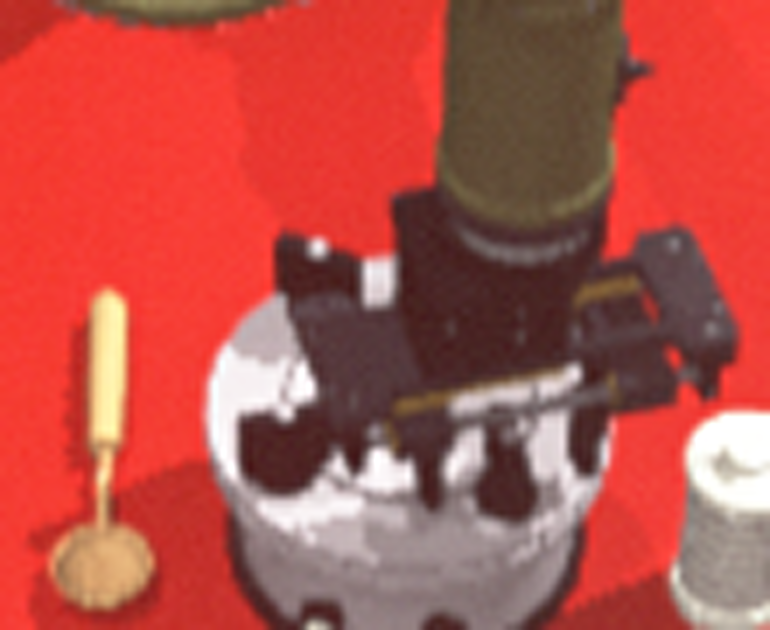

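move_arm(motion=[{"dx": 1.2, "dy": -2.5, "dz": 0, "twist": 0, "grip": 230}, {"dx": 1.2, "dy": -2.5, "dz": 0, "twist": 0, "grip": 230}, {"dx": 1.2, "dy": -2.5, "dz": 0, "twist": 0, "grip": 230}, {"dx": 1.2, "dy": -2.5, "dz": 0, "twist": 0, "grip": 230}, {"dx": 1.2, "dy": -2.5, "dz": 0, "twist": 0, "grip": 230}, {"dx": 1.2, "dy": -2.5, "dz": 0, "twist": 0, "grip": 230}])

```text
clock: 11.05
ee_pos: [0.5819, 0.0597, 0.1197]
ee_rot: [0.708, -0.705, -0.024, 0.026]
wrist_force: [0.5, -0.6, -0.2]
finger_gap: 0.17
```

```bash
python3 -c "
from plan import *
tq('a')"
```

```text
t 11.05 pos [0.5819 0.0597 0.1197] off [1.9 0.2 0. ] Z 94.0 F [ 0.53 -0.59 -0.19] T [ 0.135 -0.156 -0.01 ] Tz@screw -0.011 gap 14.8 j [ 0.5   0.35 -0.77  1.72  0.26  1.18  1.3 ]
```

move_arm(motion=[{"dx": -0.5, "dy": 0.2, "dz": 0, "twist": 0.1, "grip": 230}, {"dx": -0.5, "dy": 0.6, "dz": 0, "twist": 0.22, "grip": 230}, {"dx": -0.5, "dy": 0.8, "dz": 0, "twist": 0.35, "grip": 230}, {"dx": -0.5, "dy": 1.0, "dz": 0, "twist": 0.48, "grip": 230}, {"dx": -0.5, "dy": 1.3, "dz": 0, "twist": 0.61, "grip": 230}, {"dx": -0.5, "dy": 1.5, "dz": 0, "twist": 0.72, "grip": 230}, {"dx": -0.5, "dy": 1.6, "dz": 0, "twist": 0.79, "grip": 230}, {"dx": -0.5, "dy": 1.6, "dz": 0, "twist": 0.79, "grip": 230}])

```text
clock: 12.05
ee_pos: [0.5816, 0.0591, 0.1185]
ee_rot: [0.662, -0.661, 0.25, -0.248]
wrist_force: [-1.1, -1.9, 3.1]
finger_gap: 0.148
```

```bash
python3 -c "
from plan import *
tq('a')"
```

```text
t 12.05 pos [0.5816 0.0591 0.1185] off [ 1.6 -0.4  0. ] Z 48.8 F [-1.08 -1.9   3.08] T [-0.332  0.048 -0.038] Tz@screw -0.041 gap 12.9 j [ 0.4   0.32 -0.64  1.73  0.2   1.16  0.55]
```

move_arm(motion=[{"dx": 0, "dy": 0, "dz": 0, "twist": 0, "grip": 60}, {"dx": 0, "dy": 0, "dz": 0, "twist": 0, "grip": 60}, {"dx": 0, "dy": 0, "dz": 0, "twist": 0, "grip": 60}, {"dx": 0, "dy": -30, "dz": 0, "twist": 0, "grip": 60}, {"dx": 0, "dy": -62, "dz": 0, "twist": -0.18, "grip": 60}, {"dx": 0, "dy": -62, "dz": 0, "twist": -0.36, "grip": 60}, {"dx": 0, "dy": -62, "dz": 0, "twist": -0.54, "grip": 60}, {"dx": 0, "dy": -62, "dz": 0, "twist": -0.72, "grip": 60}])

```text
clock: 13.05
ee_pos: [0.5816, 0.0591, 0.1804]
ee_rot: [0.708, -0.706, -0.002, 0.003]
wrist_force: [0.2, -0.8, 0.8]
finger_gap: 0.764
```

```bash
python3 -c "
from plan import *
tq('a');go(.4457,-.0037,.18,142)
crop('scene',270,140,110,90,7,'pics/s5.png')"
```

```text
t 13.05 pos [0.5816 0.0591 0.1804] off [ 1.6 -0.4  0. ] Z 90.4 F [ 0.19 -0.79  0.77] T [ 0.085 -0.083 -0.044] Tz@screw -0.045 gap 66.4 j [ 0.49  0.29 -0.75  1.65  0.2   1.28  1.28]
t 13.05 d [-136.4    0.6  -61.9] twist -0.901 Z0 90.4
```

View pics/s5.png

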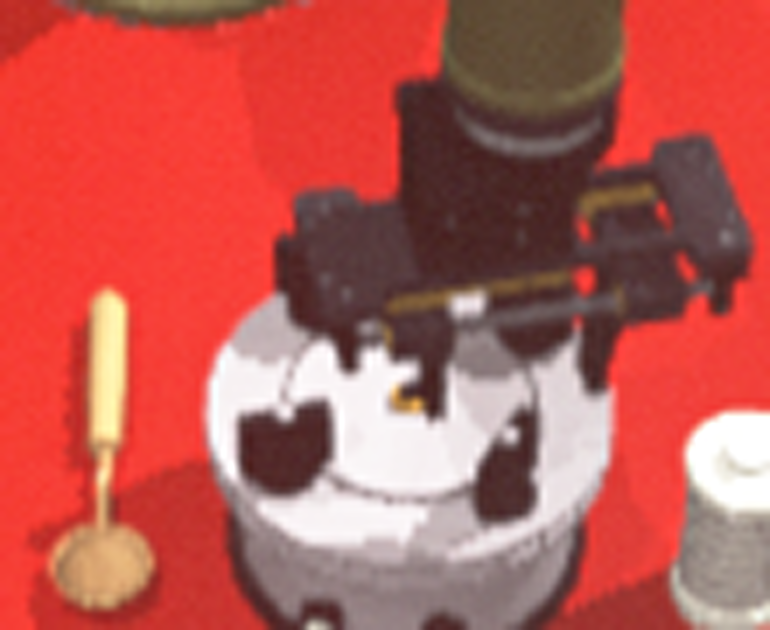

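move_arm(motion=[{"dx": -27, "dy": 0, "dz": -12, "twist": -0.18, "grip": 60}, {"dx": -54, "dy": 0, "dz": -24, "twist": -0.36, "grip": 60}, {"dx": -81, "dy": 0, "dz": -36, "twist": -0.54, "grip": 60}, {"dx": -108, "dy": 0, "dz": -49, "twist": -0.72, "grip": 60}, {"dx": -136.4, "dy": 0, "dz": -62, "twist": -0.9, "grip": 60}, {"dx": -136.4, "dy": 0, "dz": -62, "twist": -0.9, "grip": 60}, {"dx": -136.4, "dy": 20, "dz": -62, "twist": -0.9, "grip": 60}, {"dx": -136.4, "dy": 42, "dz": -62, "twist": -0.9, "grip": 60}, {"dx": -136.4, "dy": 61, "dz": -62, "twist": -0.9, "grip": 60}, {"dx": -136.4, "dy": 61, "dz": -62, "twist": -0.9, "grip": 60}])

```text
clock: 14.35
ee_pos: [0.4453, -0.0035, 0.1184]
ee_rot: [0.637, -0.633, -0.31, 0.312]
wrist_force: [-0.2, 0.1, 0.2]
finger_gap: 0.762
```

```bash
python3 -c "
from plan import *
tq('c');go(.4457,-.0037,.1185,142)
crop('scene',270,140,110,90,7,'pics/s6.png')"
```

```text
t 14.35 pos [ 0.4453 -0.0035  0.1184] off [0.6 0.2 0. ] Z 142.2 F [-0.21  0.07  0.21] T [ 0.133 -0.032 -0.04 ] Tz@screw -0.04 gap 66.3 j [ 0.78 -0.   -0.82  2.04 -0.01  1.11  2.45]
t 14.35 d [ 0.1 -0.1 -0.4] twist 0.003 Z0 142.2
```

View pics/s6.png

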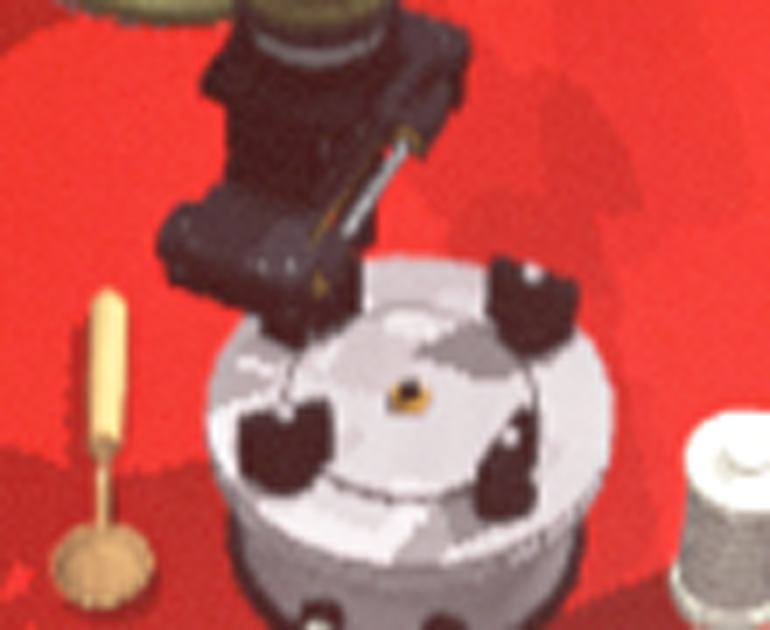

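move_arm(motion=[{"dx": 0, "dy": 0, "dz": 0, "twist": 0, "grip": 230}, {"dx": 0, "dy": 0, "dz": 0, "twist": 0, "grip": 230}, {"dx": 0, "dy": 0, "dz": 0, "twist": 0, "grip": 230}, {"dx": 0, "dy": 0, "dz": 0, "twist": 0, "grip": 230}, {"dx": 0, "dy": 0, "dz": 0, "twist": 0, "grip": 230}, {"dx": 0, "dy": 0, "dz": 0, "twist": 0, "grip": 230}])

```text
clock: 15.15
ee_pos: [0.4461, -0.0037, 0.1194]
ee_rot: [0.637, -0.633, -0.311, 0.311]
wrist_force: [-0.3, 0.3, 0.8]
finger_gap: 0.17
```

```bash
python3 -c "
from plan import *
tq('c')"
```

```text
t 15.15 pos [ 0.4461 -0.0037  0.1194] off [ 1.4 -0.   0. ] Z 142.2 F [-0.31  0.29  0.81] T [ 0.133 -0.025  0.019] Tz@screw 0.019 gap 14.8 j [ 0.78 -0.   -0.82  2.04 -0.01  1.11  2.45]
```

move_arm(motion=[{"dx": 0, "dy": 0.2, "dz": 0, "twist": 0.1, "grip": 230}, {"dx": 0, "dy": 0.4, "dz": 0, "twist": 0.22, "grip": 230}, {"dx": 0, "dy": 0.6, "dz": 0, "twist": 0.35, "grip": 230}, {"dx": 0, "dy": 0.8, "dz": 0, "twist": 0.48, "grip": 230}, {"dx": 0, "dy": 1.0, "dz": 0, "twist": 0.61, "grip": 230}, {"dx": 0, "dy": 1.2, "dz": 0, "twist": 0.72, "grip": 230}, {"dx": 0, "dy": 1.3, "dz": 0, "twist": 0.79, "grip": 230}, {"dx": 0, "dy": 1.3, "dz": 0, "twist": 0.79, "grip": 230}])

```text
clock: 16.15
ee_pos: [0.446, -0.004, 0.1181]
ee_rot: [0.707, -0.704, -0.042, 0.044]
wrist_force: [-0.9, -1.5, 0.4]
finger_gap: 0.146
```

```bash
python3 -c "
from plan import *
tq('c')"
```

```text
t 16.15 pos [ 0.446  -0.004   0.1181] off [ 1.3 -0.3  0. ] Z 96.9 F [-0.88 -1.5   0.42] T [-0.03  -0.097 -0.059] Tz@screw -0.061 gap 12.7 j [ 0.79 -0.   -0.82  2.04 -0.01  1.11  1.66]
```

```bash
python3 -c "
from ov import *
im=capture('scene'); cv2.imwrite('pics/scene7.png',im[:,:,::-1])
im=capture('top'); cv2.imwrite('pics/top7.png',im[:,:,::-1])
C2=dict(a=(.5815,.059),b=(.4813,.0953),d=(.5447,-.0394))
A=dict(a=-41,b=53,d=-87)
ov('scene','pics/scene7.png','pics/o7.png',A,C2,zb=.1025)
"
```

```text
(no output)
```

View pics/o7.png

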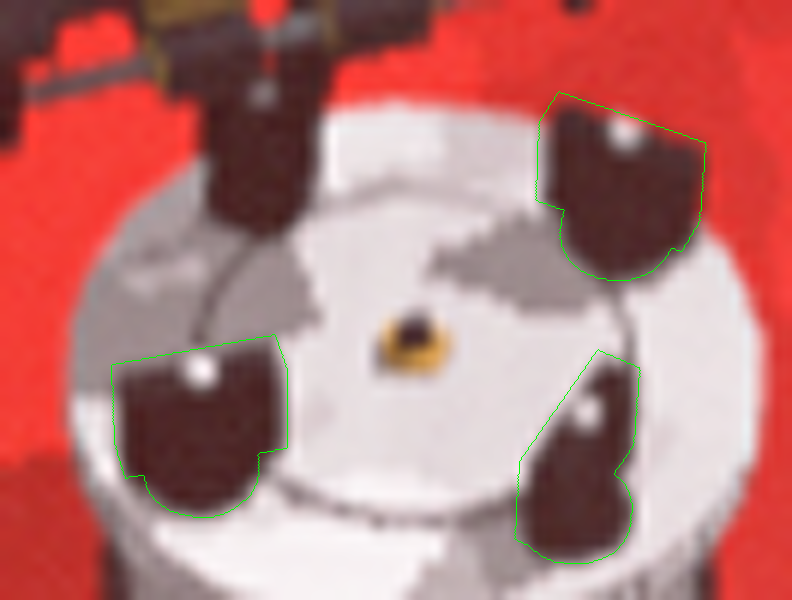

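move_arm(motion=[{"dx": 0, "dy": 0.1, "dz": 0, "twist": 0.06, "grip": 240}, {"dx": 0, "dy": 0.2, "dz": 0, "twist": 0.13, "grip": 240}, {"dx": 0, "dy": 0.3, "dz": 0, "twist": 0.2, "grip": 240}], force=60)

```text
clock: 16.62
ee_pos: [0.446, -0.0041, 0.1178]
ee_rot: [0.708, -0.705, 0.029, -0.027]
wrist_force: [-0.1, -1.5, 1.0]
finger_gap: 0.143
```

```bash
python3 -c "
from plan import *
tq('c')"
```

```text
t 16.625 pos [ 0.446  -0.0041  0.1178] off [ 1.3 -0.4  0. ] Z 85.5 F [-0.11 -1.52  0.97] T [-0.085 -0.188  0.078] Tz@screw 0.076 gap 12.4 j [ 0.79 -0.   -0.82  2.04 -0.    1.11  1.46]
```

move_arm(motion=[{"dx": 0, "dy": 0.1, "dz": 0, "twist": 0.06, "grip": 240}, {"dx": 0, "dy": 0.2, "dz": 0, "twist": 0.12, "grip": 240}])

```text
clock: 16.88
ee_pos: [0.446, -0.0042, 0.1176]
ee_rot: [0.705, -0.703, 0.072, -0.069]
wrist_force: [-1.4, -1.2, 0.4]
finger_gap: 0.143
```

```bash
python3 -c "
from plan import *
tq('c')"
```

```text
t 16.875 pos [ 0.446  -0.0042  0.1176] off [ 1.3 -0.5  0. ] Z 78.5 F [-1.36 -1.22  0.41] T [-0.089 -0.195  0.098] Tz@screw 0.096 gap 12.5 j [ 0.79 -0.   -0.82  2.04 -0.    1.11  1.34]
```

move_arm(motion=[{"dx": 0, "dy": 0.1, "dz": 0, "twist": 0.06, "grip": 240}, {"dx": 0, "dy": 0.2, "dz": 0, "twist": 0.12, "grip": 240}])

```text
clock: 17.12
ee_pos: [0.446, -0.0044, 0.1174]
ee_rot: [0.699, -0.697, 0.114, -0.112]
wrist_force: [-1.0, -0.9, -0.5]
finger_gap: 0.144
```

```bash
python3 -c "
from plan import *
tq('c')"
```

```text
t 17.125 pos [ 0.446  -0.0044  0.1174] off [ 1.3 -0.7  0. ] Z 71.6 F [-0.98 -0.9  -0.52] T [-0.086 -0.201  0.132] Tz@screw 0.13 gap 12.5 j [ 0.79 -0.   -0.82  2.04 -0.    1.11  1.22]
```

move_arm(motion=[{"dx": 0, "dy": 0.1, "dz": 0, "twist": 0.05, "grip": 240}, {"dx": 0, "dy": 0.15, "dz": 0, "twist": 0.1, "grip": 240}])

```text
clock: 17.38
ee_pos: [0.4459, -0.0044, 0.1173]
ee_rot: [0.692, -0.691, 0.149, -0.146]
wrist_force: [-1.2, -0.4, 0.3]
finger_gap: 0.147
```

```bash
python3 -c "
from plan import *
tq('c')"
```

```text
t 17.375 pos [ 0.4459 -0.0044  0.1173] off [ 1.2 -0.7  0. ] Z 65.9 F [-1.17 -0.4   0.3 ] T [-0.058 -0.252  0.125] Tz@screw 0.123 gap 12.8 j [ 0.79  0.   -0.82  2.04 -0.    1.11  1.11]
```

move_arm(motion=[{"dx": 0, "dy": 0.1, "dz": 0, "twist": 0.05, "grip": 240}, {"dx": 0, "dy": 0.15, "dz": 0, "twist": 0.1, "grip": 240}])

```text
clock: 17.62
ee_pos: [0.4459, -0.0045, 0.1171]
ee_rot: [0.684, -0.683, 0.183, -0.181]
wrist_force: [-0.6, -1.2, 0.5]
finger_gap: 0.141
```

```bash
python3 -c "
from plan import *
tq('c')"
```

```text
t 17.625 pos [ 0.4459 -0.0045  0.1171] off [ 1.2 -0.8  0. ] Z 60.1 F [-0.61 -1.2   0.46] T [-0.065 -0.208  0.098] Tz@screw 0.096 gap 12.3 j [ 0.79  0.   -0.82  2.04 -0.    1.11  1.01]
```

move_arm(motion=[{"dx": 0, "dy": 0.1, "dz": 0, "twist": 0.05, "grip": 240}, {"dx": 0, "dy": 0.15, "dz": 0, "twist": 0.1, "grip": 240}])

```text
clock: 17.88
ee_pos: [0.4458, -0.0046, 0.117]
ee_rot: [0.674, -0.673, 0.218, -0.215]
wrist_force: [-1.6, -1.4, -0.1]
finger_gap: 0.147
```

```bash
python3 -c "
from plan import *
tq('c')"
```

```text
t 17.875 pos [ 0.4458 -0.0046  0.117 ] off [ 1.1 -0.9  0. ] Z 54.4 F [-1.55 -1.42 -0.15] T [-0.063 -0.19   0.118] Tz@screw 0.115 gap 12.8 j [ 0.79  0.   -0.82  2.04 -0.    1.11  0.91]
```

move_arm(motion=[{"dx": 0, "dy": 0.1, "dz": 0, "twist": 0.05, "grip": 240}, {"dx": 0, "dy": 0.15, "dz": 0, "twist": 0.1, "grip": 240}])

```text
clock: 18.12
ee_pos: [0.4458, -0.0046, 0.1168]
ee_rot: [0.662, -0.661, 0.251, -0.248]
wrist_force: [-1.0, -0.1, -0.8]
finger_gap: 0.143
```

```bash
python3 -c "
from plan import *
tq('c')"
```

```text
t 18.125 pos [ 0.4458 -0.0046  0.1168] off [ 1.1 -0.9  0. ] Z 48.7 F [-0.98 -0.15 -0.79] T [-0.14  -0.194  0.12 ] Tz@screw 0.119 gap 12.5 j [ 0.79  0.   -0.82  2.04 -0.    1.11  0.81]
```

move_arm(motion=[{"dx": 0, "dy": 0.1, "dz": 0, "twist": 0.04, "grip": 240}, {"dx": 0, "dy": 0.1, "dz": 0, "twist": 0.08, "grip": 240}])

```text
clock: 18.38
ee_pos: [0.4457, -0.0047, 0.1167]
ee_rot: [0.651, -0.651, 0.277, -0.274]
wrist_force: [-1.2, -0.3, -0.6]
finger_gap: 0.148
```

```bash
python3 -c "
from plan import *
tq('c')"
```

```text
t 18.375 pos [ 0.4457 -0.0047  0.1167] off [ 1. -1.  0.] Z 44.1 F [-1.24 -0.27 -0.58] T [-0.096 -0.206  0.094] Tz@screw 0.092 gap 12.9 j [ 0.79  0.   -0.82  2.04 -0.    1.11  0.73]
```

move_arm(motion=[{"dx": 0, "dy": 0.1, "dz": 0, "twist": 0.04, "grip": 240}, {"dx": 0, "dy": 0.1, "dz": 0, "twist": 0.08, "grip": 240}])

```text
clock: 18.62
ee_pos: [0.4457, -0.0047, 0.1166]
ee_rot: [-0.64, 0.64, -0.303, 0.3]
wrist_force: [-0.8, -1.0, 0.7]
finger_gap: 0.145
```

```bash
python3 -c "
from plan import *
tq('c')"
```

```text
t 18.625 pos [ 0.4457 -0.0047  0.1166] off [ 1. -1.  0.] Z 39.5 F [-0.79 -0.98  0.67] T [-0.109 -0.269  0.145] Tz@screw 0.144 gap 12.6 j [ 0.79  0.   -0.82  2.04 -0.    1.1   0.65]
```

move_arm(motion=[{"dx": 0, "dy": 0.1, "dz": 0, "twist": 0.03, "grip": 240}, {"dx": 0, "dy": 0.1, "dz": 0, "twist": 0.06, "grip": 240}])

```text
clock: 18.88
ee_pos: [0.4456, -0.0048, 0.1164]
ee_rot: [-0.63, 0.63, -0.322, 0.32]
wrist_force: [-0.4, 0.4, 1.2]
finger_gap: 0.146
```

```bash
python3 -c "
from plan import *
tq('c')"
```

```text
t 18.875 pos [ 0.4456 -0.0048  0.1164] off [ 0.9 -1.1  0. ] Z 36.0 F [-0.42  0.39  1.22] T [-0.114 -0.152  0.127] Tz@screw 0.126 gap 12.7 j [ 0.79  0.   -0.82  2.04 -0.    1.1   0.59]
```

move_arm(motion=[{"dx": 0, "dy": 0.1, "dz": 0, "twist": 0.03, "grip": 240}, {"dx": 0, "dy": 0.1, "dz": 0, "twist": 0.06, "grip": 240}])

```text
clock: 19.12
ee_pos: [0.4456, -0.0048, 0.1164]
ee_rot: [-0.62, 0.62, -0.342, 0.339]
wrist_force: [-2.0, -0.9, 0.1]
finger_gap: 0.148
```

```bash
python3 -c "
from plan import *
tq('c')
crop('scene',270,140,110,90,7,'pics/s8.png')"
```

```text
t 19.125 pos [ 0.4456 -0.0048  0.1164] off [ 0.9 -1.1  0. ] Z 32.5 F [-1.97 -0.9   0.1 ] T [-0.076 -0.145  0.193] Tz@screw 0.19 gap 12.9 j [ 0.79  0.   -0.82  2.04 -0.    1.1   0.53]
```

View pics/s8.png

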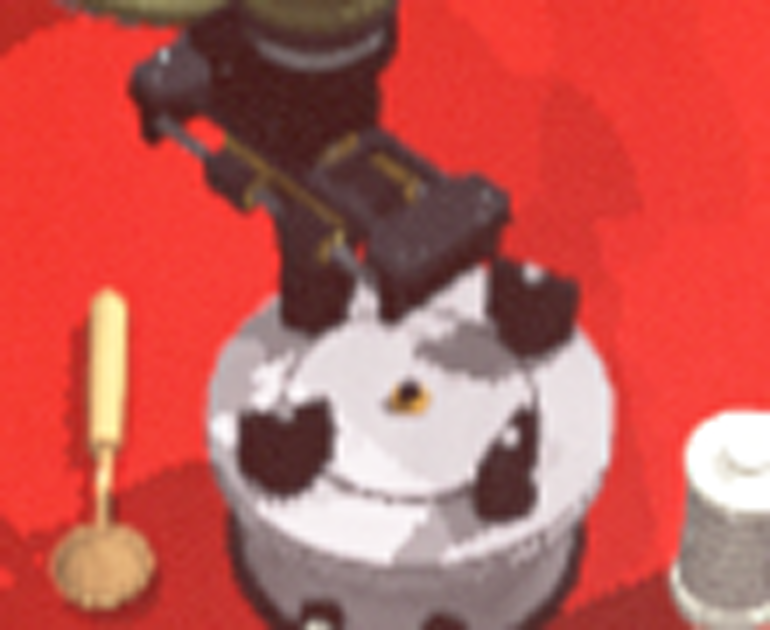

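move_arm(motion=[{"dx": 0, "dy": 0, "dz": 0, "twist": 0.03, "grip": 240}, {"dx": 0, "dy": 0, "dz": 0, "twist": 0.03, "grip": 240}])

```text
clock: 19.42
ee_pos: [0.4456, -0.0048, 0.1163]
ee_rot: [-0.614, 0.615, -0.351, 0.348]
wrist_force: [-1.6, 0.2, 1.0]
finger_gap: 0.144
```

```bash
python3 -c "
from plan import *
tq('c')"
```

```text
t 19.425 pos [ 0.4456 -0.0048  0.1163] off [ 0.9 -1.1  0. ] Z 30.7 F [-1.63  0.15  0.99] T [-0.148 -0.136  0.042] Tz@screw 0.04 gap 12.5 j [ 0.79  0.   -0.82  2.04 -0.    1.1   0.5 ]
```

move_arm(motion=[{"dx": 0, "dy": 0, "dz": 0, "twist": 0.025, "grip": 240}, {"dx": 0, "dy": 0.1, "dz": 0, "twist": 0.05, "grip": 240}])

```text
clock: 19.68
ee_pos: [0.4455, -0.0048, 0.1163]
ee_rot: [-0.605, 0.606, -0.367, 0.364]
wrist_force: [-1.7, -1.4, 0.8]
finger_gap: 0.147
```

```bash
python3 -c "
from plan import *
tq('c')"
```

```text
t 19.675 pos [ 0.4455 -0.0048  0.1163] off [ 0.8 -1.1  0. ] Z 27.7 F [-1.72 -1.37  0.83] T [-0.121  0.021  0.236] Tz@screw 0.233 gap 12.7 j [ 0.78  0.   -0.82  2.04 -0.    1.1   0.45]
```

move_arm(motion=[{"dx": 0, "dy": 0, "dz": 0, "twist": 0.025, "grip": 240}, {"dx": 0, "dy": 0, "dz": 0, "twist": 0.05, "grip": 240}])

```text
clock: 19.92
ee_pos: [0.4455, -0.0049, 0.1162]
ee_rot: [-0.595, 0.596, -0.382, 0.38]
wrist_force: [-0.9, -1.0, 1.3]
finger_gap: 0.142
```

```bash
python3 -c "
from plan import *
tq('c')"
```

```text
t 19.925 pos [ 0.4455 -0.0049  0.1162] off [ 0.8 -1.2  0. ] Z 24.8 F [-0.94 -0.96  1.26] T [-0.193 -0.143  0.285] Tz@screw 0.283 gap 12.3 j [ 0.78  0.   -0.82  2.04 -0.    1.1   0.4 ]
```

move_arm(motion=[{"dx": 0, "dy": 0, "dz": 0, "twist": 0.03, "grip": 240}, {"dx": 0, "dy": 0.1, "dz": 0, "twist": 0.06, "grip": 240}, {"dx": 0, "dy": 0.1, "dz": 0, "twist": 0.09, "grip": 240}])

```text
clock: 20.3
ee_pos: [0.4455, -0.0049, 0.1162]
ee_rot: [-0.577, 0.578, -0.409, 0.407]
wrist_force: [-2.2, -1.2, 1.3]
finger_gap: 0.147
```

```bash
python3 -c "
from plan import *
tq('c')"
```

```text
t 20.3 pos [ 0.4455 -0.0049  0.1162] off [ 0.8 -1.2  0. ] Z 19.5 F [-2.23 -1.2   1.35] T [-0.243 -0.022  0.445] Tz@screw 0.442 gap 12.8 j [ 0.78  0.   -0.82  2.04 -0.    1.1   0.3 ]
```

move_arm(motion=[{"dx": 0, "dy": 0, "dz": 0, "twist": 0, "grip": 60}, {"dx": 0, "dy": 0, "dz": 0, "twist": 0, "grip": 60}, {"dx": 0, "dy": 0, "dz": 0, "twist": 0, "grip": 60}, {"dx": 0, "dy": -30, "dz": 0, "twist": 0, "grip": 60}, {"dx": 0, "dy": -62, "dz": 0, "twist": -0.18, "grip": 60}])

```text
clock: 20.92
ee_pos: [0.4453, -0.0048, 0.1785]
ee_rot: [-0.612, 0.613, -0.355, 0.351]
wrist_force: [0.4, -0.1, 0.2]
finger_gap: 0.632
```

```bash
python3 -c "
from plan import *
tq('c');go(.5815,.0591,.18,48.8)"
```

```text
t 20.925 pos [ 0.4453 -0.0048  0.1785] off [ 0.6 -1.1  0. ] Z 30.1 F [ 0.4  -0.11  0.2 ] T [ 0.003 -0.144  0.011] Tz@screw 0.011 gap 54.9 j [ 0.8  -0.08 -0.8   1.96 -0.06  1.24  0.55]
t 20.925 d [ 13.1  -2.  149.8] twist -0.326 Z0 30.1
```

move_arm(motion=[{"dx": 5, "dy": -2, "dz": 50, "twist": -0.15, "grip": 60}, {"dx": 10, "dy": -2, "dz": 100, "twist": -0.3, "grip": 60}, {"dx": 13, "dy": -2, "dz": 149.8, "twist": -0.326, "grip": 60}, {"dx": 13, "dy": -2, "dz": 149.8, "twist": -0.326, "grip": 60}, {"dx": 13, "dy": 20, "dz": 149.8, "twist": -0.326, "grip": 60}, {"dx": 13, "dy": 40, "dz": 149.8, "twist": -0.326, "grip": 60}, {"dx": 13, "dy": 59.5, "dz": 149.8, "twist": -0.326, "grip": 60}, {"dx": 13, "dy": 59.5, "dz": 149.8, "twist": -0.326, "grip": 60}])

```text
clock: 21.92
ee_pos: [0.5796, 0.0585, 0.1168]
ee_rot: [-0.661, 0.662, -0.252, 0.246]
wrist_force: [-0.0, -0.5, 0.3]
finger_gap: 0.77
```

```bash
python3 -c "
from plan import *
tq('a');go(.5815,.0591,.118,48.8)"
```

```text
t 21.925 pos [0.5796 0.0585 0.1168] off [-0.4 -1.   0. ] Z 48.8 F [-0.05 -0.51  0.28] T [ 0.017 -0.164 -0.011] Tz@screw -0.01 gap 67.0 j [ 0.57  0.38 -0.87  1.72  0.31  1.19  0.47]
t 21.925 d [ 1.  -1.2  1.7] twist -0.001 Z0 48.8
```

move_arm(motion=[{"dx": 1, "dy": -1, "dz": 1, "twist": 0, "grip": 240}, {"dx": 1, "dy": -1, "dz": 1, "twist": 0, "grip": 240}, {"dx": 1, "dy": -1, "dz": 1, "twist": 0, "grip": 240}, {"dx": 1, "dy": -1, "dz": 1, "twist": 0, "grip": 240}, {"dx": 1, "dy": -1, "dz": 1, "twist": 0, "grip": 240}, {"dx": 1, "dy": -1, "dz": 1, "twist": 0, "grip": 240}, {"dx": 1, "dy": -1, "dz": 1, "twist": 0, "grip": 240}, {"dx": 1, "dy": -0.9, "dz": 1, "twist": 0.08, "grip": 240}, {"dx": 1, "dy": -0.7, "dz": 1, "twist": 0.16, "grip": 240}, {"dx": 1, "dy": -0.6, "dz": 1, "twist": 0.24, "grip": 240}])

```text
clock: 23.18
ee_pos: [0.5814, 0.059, 0.1174]
ee_rot: [-0.626, 0.628, -0.33, 0.325]
wrist_force: [0.7, 0.1, -0.8]
finger_gap: 0.148
```

```bash
python3 -c "
from plan import *
tq('a')"
```

```text
t 23.175 pos [0.5814 0.059  0.1174] off [ 1.4 -0.5  0. ] Z 34.9 F [ 0.67  0.12 -0.75] T [ 0.257 -0.516  0.053] Tz@screw 0.053 gap 12.9 j [ 0.54  0.37 -0.82  1.72  0.29  1.18  0.25]
```

move_arm(motion=[{"dx": 0, "dy": 0.1, "dz": 0, "twist": 0.06, "grip": 240}, {"dx": 0, "dy": 0.2, "dz": 0, "twist": 0.12, "grip": 240}])

```text
clock: 23.42
ee_pos: [0.5812, 0.0589, 0.1172]
ee_rot: [-0.605, 0.607, -0.367, 0.362]
wrist_force: [-0.3, -0.0, 0.3]
finger_gap: 0.147
```

```bash
python3 -c "
from plan import *
tq('a')"
```

```text
t 23.425 pos [0.5812 0.0589 0.1172] off [ 1.2 -0.6  0. ] Z 27.9 F [-0.29 -0.04  0.34] T [ 0.163 -0.277  0.081] Tz@screw 0.081 gap 12.8 j [ 0.52  0.37 -0.8   1.72  0.28  1.18  0.13]
```

move_arm(motion=[{"dx": 0, "dy": 0.1, "dz": 0, "twist": 0.06, "grip": 240}, {"dx": 0, "dy": 0.2, "dz": 0, "twist": 0.12, "grip": 240}])

```text
clock: 23.68
ee_pos: [0.5812, 0.0589, 0.1171]
ee_rot: [-0.581, 0.584, -0.403, 0.398]
wrist_force: [-0.8, -0.1, -0.1]
finger_gap: 0.14
```

```bash
python3 -c "
from plan import *
tq('a')"
```

```text
t 23.675 pos [0.5812 0.0589 0.1171] off [ 1.2 -0.6  0. ] Z 20.9 F [-0.84 -0.08 -0.08] T [ 0.178 -0.251  0.108] Tz@screw 0.107 gap 12.2 j [ 0.5   0.36 -0.78  1.72  0.27  1.18  0.02]
```

move_arm(motion=[{"dx": 0, "dy": 0.1, "dz": 0, "twist": 0.06, "grip": 240}, {"dx": 0, "dy": 0.2, "dz": 0, "twist": 0.12, "grip": 240}, {"dx": 0, "dy": 0.3, "dz": 0, "twist": 0.18, "grip": 240}])

```text
clock: 24.05
ee_pos: [0.581, 0.0588, 0.1167]
ee_rot: [-0.542, 0.545, -0.455, 0.45]
wrist_force: [-1.8, -0.2, 1.1]
finger_gap: 0.147
```

```bash
python3 -c "
from plan import *
tq('a')"
```

```text
t 24.05 pos [0.581  0.0588 0.1167] off [ 1.  -0.7  0. ] Z 10.5 F [-1.84 -0.22  1.1 ] T [ 0.199 -0.256  0.109] Tz@screw 0.107 gap 12.8 j [ 0.48  0.35 -0.75  1.72  0.25  1.18 -0.15]
```

move_arm(motion=[{"dx": 0, "dy": 0.1, "dz": 0, "twist": 0.06, "grip": 240}, {"dx": 0, "dy": 0.2, "dz": 0, "twist": 0.12, "grip": 240}, {"dx": 0, "dy": 0.3, "dz": 0, "twist": 0.18, "grip": 240}])

```text
clock: 24.42
ee_pos: [0.5809, 0.0588, 0.1165]
ee_rot: [-0.499, 0.502, -0.502, 0.497]
wrist_force: [-0.9, -0.9, 0.5]
finger_gap: 0.143
```

```bash
python3 -c "
from plan import *
tq('a')"
```

```text
t 24.425 pos [0.5809 0.0588 0.1165] off [ 0.9 -0.7  0. ] Z 0.1 F [-0.91 -0.93  0.53] T [ 0.211 -0.259  0.128] Tz@screw 0.126 gap 12.5 j [ 0.46  0.35 -0.72  1.72  0.24  1.17 -0.33]
```

move_arm(motion=[{"dx": 0, "dy": 0.1, "dz": 0, "twist": 0.05, "grip": 240}, {"dx": 0, "dy": 0.15, "dz": 0, "twist": 0.1, "grip": 240}])

```text
clock: 24.68
ee_pos: [0.5808, 0.0588, 0.1163]
ee_rot: [0.472, -0.477, 0.527, -0.522]
wrist_force: [-1.3, 0.0, 0.2]
finger_gap: 0.146
```

```bash
python3 -c "
from plan import *
tq('a')"
```

```text
t 24.675 pos [0.5808 0.0588 0.1163] off [ 0.8 -0.7  0. ] Z -5.7 F [-1.27  0.03  0.19] T [ 0.189 -0.3    0.081] Tz@screw 0.08 gap 12.7 j [ 0.44  0.34 -0.7   1.72  0.23  1.17 -0.42]
```

move_arm(motion=[{"dx": 0, "dy": 0.1, "dz": 0, "twist": 0.04, "grip": 240}, {"dx": 0, "dy": 0.15, "dz": 0, "twist": 0.08, "grip": 240}])

```text
clock: 24.92
ee_pos: [0.5807, 0.0588, 0.1162]
ee_rot: [0.451, -0.455, 0.545, -0.541]
wrist_force: [-1.0, -0.1, 1.6]
finger_gap: 0.145
```

```bash
python3 -c "
from plan import *
tq('a')"
```

```text
t 24.925 pos [0.5807 0.0588 0.1162] off [ 0.7 -0.7  0. ] Z -10.3 F [-1.02 -0.15  1.6 ] T [ 0.228 -0.35   0.168] Tz@screw 0.167 gap 12.6 j [ 0.43  0.34 -0.69  1.72  0.23  1.17 -0.5 ]
```

move_arm(motion=[{"dx": 0, "dy": 0, "dz": 0, "twist": 0.03, "grip": 240}, {"dx": 0, "dy": 0.1, "dz": 0, "twist": 0.06, "grip": 240}])

```text
clock: 25.18
ee_pos: [0.5806, 0.0588, 0.1161]
ee_rot: [0.434, -0.438, 0.559, -0.554]
wrist_force: [-2.0, -1.1, -0.3]
finger_gap: 0.139
```

```bash
python3 -c "
from plan import *
tq('a')"
```

```text
t 25.175 pos [0.5806 0.0588 0.1161] off [ 0.6 -0.7  0. ] Z -13.9 F [-2.01 -1.09 -0.33] T [ 0.155 -0.367  0.114] Tz@screw 0.112 gap 12.1 j [ 0.42  0.34 -0.68  1.72  0.22  1.17 -0.56]
```

move_arm(motion=[{"dx": 0, "dy": 0, "dz": 0, "twist": 0.03, "grip": 240}, {"dx": 0, "dy": 0.1, "dz": 0, "twist": 0.06, "grip": 240}])

```text
clock: 25.42
ee_pos: [0.5806, 0.0588, 0.116]
ee_rot: [0.416, -0.421, 0.572, -0.568]
wrist_force: [-1.7, 0.3, -0.5]
finger_gap: 0.142
```

```bash
python3 -c "
from plan import *
tq('a')"
```

```text
t 25.425 pos [0.5806 0.0588 0.116 ] off [ 0.6 -0.7  0. ] Z -17.4 F [-1.72  0.29 -0.5 ] T [ 0.194 -0.26   0.221] Tz@screw 0.22 gap 12.3 j [ 0.42  0.33 -0.67  1.72  0.22  1.17 -0.62]
```

move_arm(motion=[{"dx": 0, "dy": 0, "dz": 0, "twist": 0.03, "grip": 240}, {"dx": 0, "dy": 0.1, "dz": 0, "twist": 0.06, "grip": 240}])

```text
clock: 25.68
ee_pos: [0.5805, 0.0588, 0.116]
ee_rot: [0.398, -0.403, 0.585, -0.58]
wrist_force: [-1.7, -0.5, 1.0]
finger_gap: 0.142
```

```bash
python3 -c "
from plan import *
tq('a')"
```

```text
t 25.675 pos [0.5805 0.0588 0.116 ] off [ 0.5 -0.7  0. ] Z -20.9 F [-1.7  -0.48  0.96] T [ 0.25  -0.296  0.337] Tz@screw 0.336 gap 12.3 j [ 0.41  0.33 -0.66  1.72  0.22  1.17 -0.67]
```

move_arm(motion=[{"dx": 0, "dy": 0, "dz": 0, "twist": 0.025, "grip": 240}, {"dx": 0, "dy": 0.1, "dz": 0, "twist": 0.05, "grip": 240}])

```text
clock: 25.92
ee_pos: [0.5805, 0.0589, 0.1159]
ee_rot: [0.383, -0.388, 0.595, -0.591]
wrist_force: [-1.7, -1.0, 1.4]
finger_gap: 0.146
```

```bash
python3 -c "
from plan import *
tq('a');crop('scene',270,140,110,90,7,'pics/s9.png')"
```

```text
t 25.925 pos [0.5805 0.0589 0.1159] off [ 0.5 -0.6  0. ] Z -23.9 F [-1.67 -0.97  1.38] T [ 0.138 -0.272  0.396] Tz@screw 0.394 gap 12.7 j [ 0.4   0.33 -0.65  1.72  0.21  1.17 -0.72]
```

move_arm(motion=[{"dx": 0, "dy": 0, "dz": 0, "twist": 0, "grip": 60}, {"dx": 0, "dy": 0, "dz": 0, "twist": 0, "grip": 60}, {"dx": 0, "dy": 0, "dz": 0, "twist": 0, "grip": 60}, {"dx": 0, "dy": -30, "dz": 0, "twist": 0, "grip": 60}, {"dx": 0, "dy": -62, "dz": 0, "twist": -0.18, "grip": 60}])

```text
clock: 26.6
ee_pos: [0.5806, 0.0587, 0.1782]
ee_rot: [0.436, -0.441, 0.557, -0.552]
wrist_force: [0.2, -0.8, 0.4]
finger_gap: 0.625
```

```bash
python3 -c "
from plan import *
tq('d');go(.5449,-.0394,.18,3.1)"
```

```text
t 26.6 pos [0.5806 0.0587 0.1782] off [36.8 97.7  0. ] Z -13.3 F [ 0.21 -0.79  0.38] T [-0.011 -0.117  0.047] Tz@screw -0.003 gap 54.4 j [ 0.44  0.28 -0.69  1.65  0.18  1.28 -0.52]
t 26.6 d [103.7  -1.5 -12.1] twist -0.287 Z0 -13.3
```

move_arm(motion=[{"dx": 50, "dy": -2, "dz": -6, "twist": -0.15, "grip": 60}, {"dx": 104, "dy": -2, "dz": -12, "twist": -0.287, "grip": 60}, {"dx": 104, "dy": -2, "dz": -12, "twist": -0.287, "grip": 60}, {"dx": 104, "dy": 20, "dz": -12, "twist": -0.287, "grip": 60}, {"dx": 104, "dy": 40, "dz": -12, "twist": -0.287, "grip": 60}, {"dx": 104, "dy": 60, "dz": -12, "twist": -0.287, "grip": 60}, {"dx": 104, "dy": 60, "dz": -12, "twist": -0.287, "grip": 60}])

```text
clock: 27.48
ee_pos: [0.5431, -0.039, 0.1168]
ee_rot: [-0.511, 0.516, -0.49, 0.482]
wrist_force: [0.3, -0.7, -0.5]
finger_gap: 0.763
```

```bash
python3 -c "
from plan import *
tq('d');go(.5449,-.0394,.1172,3.1)"
```

```text
t 27.475 pos [ 0.5431 -0.039   0.1168] off [-0.7 -0.   0. ] Z 3.1 F [ 0.27 -0.69 -0.51] T [-0.007 -0.132  0.036] Tz@screw 0.037 gap 66.3 j [ 0.62  0.25 -0.68  1.81  0.17  1.15 -0.06]
t 27.475 d [ 0.5 -0.4  1.8] twist 0.001 Z0 3.1
```

move_arm(motion=[{"dx": 0.5, "dy": -0.4, "dz": 1.5, "twist": 0, "grip": 240}, {"dx": 0.5, "dy": -0.4, "dz": 1.5, "twist": 0, "grip": 240}, {"dx": 0.5, "dy": -0.4, "dz": 1.5, "twist": 0, "grip": 240}, {"dx": 0.5, "dy": -0.4, "dz": 1.5, "twist": 0, "grip": 240}, {"dx": 0.5, "dy": -0.4, "dz": 1.5, "twist": 0, "grip": 240}, {"dx": 0.5, "dy": -0.4, "dz": 1.5, "twist": 0, "grip": 240}, {"dx": 0.5, "dy": -0.4, "dz": 1.5, "twist": 0, "grip": 240}, {"dx": 0.5, "dy": -0.2, "dz": 1.5, "twist": 0.08, "grip": 240}, {"dx": 0.5, "dy": 0, "dz": 1.5, "twist": 0.16, "grip": 240}, {"dx": 0.5, "dy": 0.1, "dz": 1.5, "twist": 0.24, "grip": 240}, {"dx": 0.5, "dy": 0.2, "dz": 1.5, "twist": 0.32, "grip": 240}, {"dx": 0.5, "dy": 0.3, "dz": 1.5, "twist": 0.4, "grip": 240}])

```text
clock: 28.98
ee_pos: [0.545, -0.0395, 0.1166]
ee_rot: [0.402, -0.409, 0.582, -0.576]
wrist_force: [0.9, -0.6, -0.1]
finger_gap: 0.142
```

```bash
python3 -c "
from plan import *
tq('d')"
```

```text
t 28.975 pos [ 0.545  -0.0395  0.1166] off [ 1.2 -0.5  0. ] Z -19.9 F [ 0.89 -0.59 -0.05] T [-0.053 -0.487  0.056] Tz@screw 0.055 gap 12.4 j [ 0.58  0.24 -0.62  1.81  0.15  1.15 -0.45]
```

move_arm(motion=[{"dx": 0, "dy": 0.1, "dz": 0, "twist": 0.08, "grip": 240}, {"dx": 0, "dy": 0.25, "dz": 0, "twist": 0.16, "grip": 240}, {"dx": 0, "dy": 0.4, "dz": 0, "twist": 0.24, "grip": 240}])

```text
clock: 29.35
ee_pos: [0.5451, -0.0396, 0.1162]
ee_rot: [0.329, -0.336, 0.626, -0.621]
wrist_force: [-1.3, 0.0, 0.2]
finger_gap: 0.144
```

```bash
python3 -c "
from plan import *
tq('d')"
```

```text
t 29.35 pos [ 0.5451 -0.0396  0.1162] off [ 1.3 -0.6  0. ] Z -33.8 F [-1.31  0.02  0.2 ] T [ 0.062 -0.392 -0.047] Tz@screw -0.048 gap 12.5 j [ 0.55  0.24 -0.59  1.81  0.14  1.15 -0.68]
```

move_arm(motion=[{"dx": 0, "dy": 0.1, "dz": 0, "twist": 0.06, "grip": 240}, {"dx": 0, "dy": 0.2, "dz": 0, "twist": 0.12, "grip": 240}, {"dx": 0, "dy": 0.3, "dz": 0, "twist": 0.18, "grip": 240}])

```text
clock: 29.72
ee_pos: [0.5452, -0.0397, 0.116]
ee_rot: [0.271, -0.278, 0.654, -0.649]
wrist_force: [-0.8, 0.1, 0.4]
finger_gap: 0.144
```

```bash
python3 -c "
from plan import *
tq('d')"
```

```text
t 29.725 pos [ 0.5452 -0.0397  0.116 ] off [ 1.4 -0.7  0. ] Z -44.3 F [-0.76  0.14  0.42] T [ 0.033 -0.368  0.034] Tz@screw 0.034 gap 12.5 j [ 0.53  0.24 -0.57  1.81  0.14  1.14 -0.86]
```

move_arm(motion=[{"dx": 0, "dy": 0.1, "dz": 0, "twist": 0.05, "grip": 240}, {"dx": 0, "dy": 0.15, "dz": 0, "twist": 0.1, "grip": 240}])

```text
clock: 29.98
ee_pos: [0.5453, -0.0397, 0.1158]
ee_rot: [0.237, -0.245, 0.667, -0.663]
wrist_force: [-0.2, 0.3, -0.4]
finger_gap: 0.145
```

```bash
python3 -c "
from plan import *
tq('d')"
```

```text
t 29.975 pos [ 0.5453 -0.0397  0.1158] off [ 1.5 -0.7  0. ] Z -50.1 F [-0.24  0.29 -0.42] T [ 0.061 -0.377 -0.024] Tz@screw -0.024 gap 12.6 j [ 0.52  0.24 -0.56  1.81  0.13  1.14 -0.96]
```

move_arm(motion=[{"dx": 0, "dy": 0.1, "dz": 0, "twist": 0.04, "grip": 240}, {"dx": 0, "dy": 0.15, "dz": 0, "twist": 0.08, "grip": 240}])

```text
clock: 30.22
ee_pos: [0.5453, -0.0398, 0.1156]
ee_rot: [0.21, -0.218, 0.676, -0.672]
wrist_force: [-0.4, 0.9, -0.5]
finger_gap: 0.146
```

```bash
python3 -c "
from plan import *
tq('d')"
```

```text
t 30.225 pos [ 0.5453 -0.0398  0.1156] off [ 1.5 -0.8  0. ] Z -54.8 F [-0.4   0.9  -0.49] T [ 0.1   -0.322  0.013] Tz@screw 0.014 gap 12.7 j [ 0.51  0.23 -0.55  1.81  0.13  1.14 -1.04]
```

move_arm(motion=[{"dx": 0, "dy": 0.1, "dz": 0, "twist": 0.04, "grip": 240}, {"dx": 0, "dy": 0.15, "dz": 0, "twist": 0.08, "grip": 240}])

```text
clock: 30.48
ee_pos: [0.5453, -0.0398, 0.1155]
ee_rot: [0.183, -0.19, 0.684, -0.681]
wrist_force: [-1.5, -0.5, 0.7]
finger_gap: 0.145
```

```bash
python3 -c "
from plan import *
tq('d')"
```

```text
t 30.475 pos [ 0.5453 -0.0398  0.1155] off [ 1.5 -0.8  0. ] Z -59.4 F [-1.51 -0.52  0.68] T [ 0.074 -0.246  0.063] Tz@screw 0.061 gap 12.6 j [ 0.51  0.23 -0.54  1.81  0.13  1.14 -1.11]
```

move_arm(motion=[{"dx": 0, "dy": 0.05, "dz": 0, "twist": 0.03, "grip": 240}, {"dx": 0, "dy": 0.1, "dz": 0, "twist": 0.06, "grip": 240}])

```text
clock: 30.72
ee_pos: [0.5454, -0.0398, 0.1155]
ee_rot: [0.162, -0.169, 0.689, -0.686]
wrist_force: [-1.8, -0.5, 0.4]
finger_gap: 0.147
```

```bash
python3 -c "
from plan import *
tq('d')"
```

```text
t 30.725 pos [ 0.5454 -0.0398  0.1155] off [ 1.6 -0.8  0. ] Z -62.9 F [-1.81 -0.49  0.39] T [ 0.032 -0.264  0.195] Tz@screw 0.192 gap 12.7 j [ 0.5   0.23 -0.53  1.82  0.13  1.14 -1.17]
```

move_arm(motion=[{"dx": 0, "dy": 0, "dz": 0, "twist": 0.03, "grip": 240}, {"dx": 0, "dy": 0.1, "dz": 0, "twist": 0.06, "grip": 240}])

```text
clock: 30.98
ee_pos: [0.5454, -0.0399, 0.1155]
ee_rot: [0.14, -0.148, 0.693, -0.691]
wrist_force: [-1.6, -1.6, -0.0]
finger_gap: 0.139
```

```bash
python3 -c "
from plan import *
tq('d')"
```

```text
t 30.975 pos [ 0.5454 -0.0399  0.1155] off [ 1.6 -0.9  0. ] Z -66.4 F [-1.59 -1.63 -0.03] T [ 0.133 -0.236  0.319] Tz@screw 0.315 gap 12.1 j [ 0.49  0.23 -0.52  1.82  0.13  1.14 -1.23]
```

move_arm(motion=[{"dx": 0, "dy": 0, "dz": 0, "twist": 0.025, "grip": 240}, {"dx": 0, "dy": 0, "dz": 0, "twist": 0.05, "grip": 240}])

```text
clock: 31.22
ee_pos: [0.5454, -0.04, 0.1154]
ee_rot: [0.123, -0.13, 0.697, -0.695]
wrist_force: [-0.5, -0.2, 0.3]
finger_gap: 0.143
```

```bash
python3 -c "
from plan import *
tq('d')"
```

```text
t 31.225 pos [ 0.5454 -0.04    0.1154] off [ 1.6 -1.   0. ] Z -69.4 F [-0.52 -0.23  0.33] T [ 0.087 -0.297  0.331] Tz@screw 0.33 gap 12.5 j [ 0.49  0.23 -0.52  1.82  0.12  1.14 -1.28]
```

move_arm(motion=[{"dx": 0, "dy": 0, "dz": 0, "twist": 0.02, "grip": 240}, {"dx": 0, "dy": 0, "dz": 0, "twist": 0.035, "grip": 240}])

```text
clock: 31.48
ee_pos: [0.5454, -0.0399, 0.1154]
ee_rot: [0.11, -0.118, 0.699, -0.697]
wrist_force: [-0.4, -1.6, 0.2]
finger_gap: 0.142
```

```bash
python3 -c "
from plan import *
tq('d')"
```

```text
t 31.475 pos [ 0.5454 -0.0399  0.1154] off [ 1.6 -0.9  0. ] Z -71.4 F [-0.41 -1.55  0.22] T [ 0.075 -0.294  0.489] Tz@screw 0.487 gap 12.4 j [ 0.48  0.23 -0.51  1.82  0.12  1.14 -1.32]
```

move_arm(motion=[{"dx": 0, "dy": 0, "dz": 0, "twist": 0, "grip": 60}, {"dx": 0, "dy": 0, "dz": 0, "twist": 0, "grip": 60}, {"dx": 0, "dy": 0, "dz": 0, "twist": 0, "grip": 60}, {"dx": 0, "dy": -30, "dz": 0, "twist": 0, "grip": 60}, {"dx": 0, "dy": -62, "dz": 0, "twist": -0.18, "grip": 60}])

```text
clock: 32.1
ee_pos: [0.5457, -0.0399, 0.1777]
ee_rot: [0.173, -0.182, 0.686, -0.683]
wrist_force: [0.3, 0.3, -0.3]
finger_gap: 0.628
```

```bash
python3 -c "
from plan import *
tq('d');go(.4812,.0953,.18,-37.3)"
```

```text
t 32.1 pos [ 0.5457 -0.0399  0.1777] off [ 1.9 -0.9  0. ] Z -60.9 F [ 0.35  0.25 -0.28] T [ 0.008 -0.084  0.049] Tz@screw 0.05 gap 54.7 j [ 0.51  0.18 -0.54  1.74  0.09  1.26 -1.11]
t 32.1 d [  -9.5   -1.3 -149.5] twist -0.412 Z0 -60.9
```

move_arm(motion=[{"dx": -3, "dy": -2, "dz": -50, "twist": -0.15, "grip": 60}, {"dx": -6, "dy": -2, "dz": -100, "twist": -0.3, "grip": 60}, {"dx": -9.5, "dy": -2, "dz": -149.5, "twist": -0.412, "grip": 60}, {"dx": -9.5, "dy": -2, "dz": -149.5, "twist": -0.412, "grip": 60}, {"dx": -9.5, "dy": 20, "dz": -149.5, "twist": -0.412, "grip": 60}, {"dx": -9.5, "dy": 40, "dz": -149.5, "twist": -0.412, "grip": 60}, {"dx": -9.5, "dy": 59, "dz": -149.5, "twist": -0.412, "grip": 60}, {"dx": -9.5, "dy": 59, "dz": -149.5, "twist": -0.412, "grip": 60}])

```text
clock: 33.1
ee_pos: [0.4796, 0.0942, 0.1184]
ee_rot: [0.309, -0.318, 0.637, -0.631]
wrist_force: [-0.3, -0.4, 0.1]
finger_gap: 0.767
```

```bash
python3 -c "
from plan import *
tq('b');go(.4812,.0953,.1174,-37.3)"
```

```text
t 33.1 pos [0.4796 0.0942 0.1184] off [-1.7 -0.8  0. ] Z -37.4 F [-0.33 -0.44  0.15] T [-0.081 -0.052 -0.009] Tz@screw -0.009 gap 66.8 j [ 0.4   0.12 -0.68  1.94  0.08  1.13 -0.96]
t 33.1 d [-1.9  0.9  0.6] twist -0.001 Z0 -37.4
```

move_arm(motion=[{"dx": -1.5, "dy": 1, "dz": 0.5, "twist": 0, "grip": 240}, {"dx": -1.5, "dy": 1, "dz": 0.5, "twist": 0, "grip": 240}, {"dx": -1.5, "dy": 1, "dz": 0.5, "twist": 0, "grip": 240}, {"dx": -1.5, "dy": 1, "dz": 0.5, "twist": 0, "grip": 240}, {"dx": -1.5, "dy": 1, "dz": 0.5, "twist": 0, "grip": 240}, {"dx": -1.5, "dy": 1, "dz": 0.5, "twist": 0, "grip": 240}, {"dx": -1.5, "dy": 1, "dz": 0.5, "twist": 0, "grip": 240}, {"dx": -1.5, "dy": 1.1, "dz": 0.5, "twist": 0.08, "grip": 240}, {"dx": -1.5, "dy": 1.3, "dz": 0.5, "twist": 0.16, "grip": 240}, {"dx": -1.5, "dy": 1.4, "dz": 0.5, "twist": 0.24, "grip": 240}, {"dx": -1.5, "dy": 1.5, "dz": 0.5, "twist": 0.32, "grip": 240}, {"dx": -1.5, "dy": 1.6, "dz": 0.5, "twist": 0.4, "grip": 240}])

```text
clock: 34.6
ee_pos: [0.4805, 0.0954, 0.1168]
ee_rot: [0.175, -0.186, 0.685, -0.682]
wrist_force: [-1.1, 0.6, 0.1]
finger_gap: 0.147
```

```bash
python3 -c "
from plan import *
tq('b')"
```

```text
t 34.6 pos [0.4805 0.0954 0.1168] off [-0.8  0.4  0. ] Z -60.4 F [-1.06  0.6   0.13] T [0.037 0.052 0.012] Tz@screw 0.012 gap 12.8 j [ 0.38  0.12 -0.65  1.94  0.07  1.13 -1.36]
```

move_arm(motion=[{"dx": 0, "dy": 0.1, "dz": 0, "twist": 0.08, "grip": 240}, {"dx": 0, "dy": 0.25, "dz": 0, "twist": 0.16, "grip": 240}, {"dx": 0, "dy": 0.4, "dz": 0, "twist": 0.24, "grip": 240}])

```text
clock: 34.98
ee_pos: [0.4805, 0.0955, 0.1164]
ee_rot: [0.091, -0.102, 0.702, -0.699]
wrist_force: [-1.2, 0.4, -0.1]
finger_gap: 0.142
```

```bash
python3 -c "
from plan import *
tq('b')"
```

```text
t 34.975 pos [0.4805 0.0955 0.1164] off [-0.8  0.5  0. ] Z -74.3 F [-1.16  0.44 -0.09] T [ 0.07  -0.056 -0.015] Tz@screw -0.014 gap 12.3 j [ 0.36  0.12 -0.64  1.94  0.07  1.12 -1.6 ]
```

move_arm(motion=[{"dx": 0, "dy": 0.1, "dz": 0, "twist": 0.06, "grip": 240}, {"dx": 0, "dy": 0.2, "dz": 0, "twist": 0.12, "grip": 240}, {"dx": 0, "dy": 0.3, "dz": 0, "twist": 0.18, "grip": 240}])

```text
clock: 35.35
ee_pos: [0.4805, 0.0956, 0.1161]
ee_rot: [0.027, -0.038, 0.707, -0.706]
wrist_force: [-0.9, -0.3, 1.6]
finger_gap: 0.142
```

```bash
python3 -c "
from plan import *
tq('b')"
```

```text
t 35.35 pos [0.4805 0.0956 0.1161] off [-0.8  0.6  0. ] Z -84.7 F [-0.89 -0.31  1.59] T [ 0.128 -0.044  0.054] Tz@screw 0.055 gap 12.3 j [ 0.35  0.12 -0.62  1.94  0.07  1.12 -1.78]
```

move_arm(motion=[{"dx": 0, "dy": 0.1, "dz": 0, "twist": 0.05, "grip": 240}, {"dx": 0, "dy": 0.15, "dz": 0, "twist": 0.1, "grip": 240}])

```text
clock: 35.6
ee_pos: [0.4805, 0.0956, 0.1159]
ee_rot: [-0.009, -0.002, 0.708, -0.707]
wrist_force: [-0.0, -0.7, -0.5]
finger_gap: 0.147
```

```bash
python3 -c "
from plan import *
tq('b')"
```

```text
t 35.6 pos [0.4805 0.0956 0.1159] off [-0.8  0.6  0. ] Z -90.6 F [-0.   -0.71 -0.51] T [ 0.149 -0.072 -0.052] Tz@screw -0.051 gap 12.8 j [ 0.34  0.12 -0.62  1.94  0.07  1.12 -1.88]
```

move_arm(motion=[{"dx": 0, "dy": 0.1, "dz": 0, "twist": 0.04, "grip": 240}, {"dx": 0, "dy": 0.15, "dz": 0, "twist": 0.08, "grip": 240}])

```text
clock: 35.85
ee_pos: [0.4805, 0.0957, 0.1158]
ee_rot: [-0.038, 0.026, 0.707, -0.706]
wrist_force: [-1.9, -0.5, 0.9]
finger_gap: 0.144
```

```bash
python3 -c "
from plan import *
tq('b')"
```

```text
t 35.85 pos [0.4805 0.0957 0.1158] off [-0.8  0.7  0. ] Z -95.2 F [-1.85 -0.47  0.9 ] T [ 0.164 -0.051  0.028] Tz@screw 0.029 gap 12.5 j [ 0.34  0.12 -0.61  1.94  0.07  1.12 -1.96]
```

move_arm(motion=[{"dx": 0, "dy": 0.05, "dz": 0, "twist": 0.03, "grip": 240}, {"dx": 0, "dy": 0.1, "dz": 0, "twist": 0.06, "grip": 240}])

```text
clock: 36.1
ee_pos: [0.4805, 0.0957, 0.1157]
ee_rot: [-0.06, 0.048, 0.705, -0.705]
wrist_force: [-0.7, -0.6, 1.1]
finger_gap: 0.145
```

```bash
python3 -c "
from plan import *
tq('b')"
```

```text
t 36.1 pos [0.4805 0.0957 0.1157] off [-0.8  0.7  0. ] Z -98.7 F [-0.75 -0.65  1.1 ] T [ 0.209 -0.     0.165] Tz@screw 0.166 gap 12.6 j [ 0.33  0.11 -0.61  1.94  0.07  1.12 -2.03]
```

move_arm(motion=[{"dx": 0, "dy": 0, "dz": 0, "twist": 0.03, "grip": 240}, {"dx": 0, "dy": 0.1, "dz": 0, "twist": 0.06, "grip": 240}])

```text
clock: 36.35
ee_pos: [0.4805, 0.0958, 0.1157]
ee_rot: [0.081, -0.07, -0.703, 0.703]
wrist_force: [-1.1, -0.5, 0.6]
finger_gap: 0.143
```

```bash
python3 -c "
from plan import *
tq('b')"
```

```text
t 36.35 pos [0.4805 0.0958 0.1157] off [-0.8  0.8  0. ] Z -102.3 F [-1.05 -0.52  0.63] T [ 0.238 -0.052  0.229] Tz@screw 0.23 gap 12.4 j [ 0.33  0.11 -0.6   1.94  0.07  1.12 -2.09]
```

move_arm(motion=[{"dx": 0, "dy": 0, "dz": 0, "twist": 0.03, "grip": 240}, {"dx": 0, "dy": 0, "dz": 0, "twist": 0.06, "grip": 240}])

```text
clock: 36.6
ee_pos: [0.4805, 0.0957, 0.1157]
ee_rot: [0.103, -0.091, -0.7, 0.701]
wrist_force: [-0.7, -0.9, 0.7]
finger_gap: 0.143
```

```bash
python3 -c "
from plan import *
tq('b')"
```

```text
t 36.6 pos [0.4805 0.0957 0.1157] off [-0.8  0.7  0. ] Z -105.8 F [-0.75 -0.94  0.69] T [ 0.238 -0.145  0.334] Tz@screw 0.335 gap 12.4 j [ 0.32  0.11 -0.6   1.94  0.07  1.12 -2.15]
```

move_arm(motion=[{"dx": 0, "dy": 0, "dz": 0, "twist": 0.025, "grip": 240}, {"dx": 0, "dy": 0, "dz": 0, "twist": 0.045, "grip": 240}])

```text
clock: 36.85
ee_pos: [0.4805, 0.0958, 0.1156]
ee_rot: [0.119, -0.108, -0.698, 0.698]
wrist_force: [-1.0, -0.3, -0.6]
finger_gap: 0.144
```

```bash
python3 -c "
from plan import *
tq('b')"
```

```text
t 36.85 pos [0.4805 0.0958 0.1156] off [-0.8  0.8  0. ] Z -108.4 F [-0.97 -0.34 -0.57] T [ 0.304 -0.185  0.419] Tz@screw 0.42 gap 12.5 j [ 0.32  0.11 -0.6   1.94  0.06  1.12 -2.19]
```

move_arm(motion=[{"dx": 0, "dy": 0, "dz": 0, "twist": 0, "grip": 60}, {"dx": 0, "dy": 0, "dz": 0, "twist": 0, "grip": 60}, {"dx": 0, "dy": 0, "dz": 0, "twist": 0, "grip": 60}, {"dx": 0, "dy": -30, "dz": 0, "twist": 0, "grip": 60}, {"dx": 0, "dy": -62, "dz": 0, "twist": -0.18, "grip": 60}, {"dx": 0, "dy": -62, "dz": 0, "twist": -0.36, "grip": 60}, {"dx": 0, "dy": -62, "dz": 0, "twist": -0.54, "grip": 60}])

```text
clock: 37.72
ee_pos: [0.4818, 0.0956, 0.1782]
ee_rot: [0.074, -0.084, 0.704, -0.702]
wrist_force: [-0.3, -0.3, 0.3]
finger_gap: 0.751
```

```bash
python3 -c "
from plan import *
tq('b');go(.5806,.0589,.18,-23.9)"
```

```text
t 37.725 pos [0.4818 0.0956 0.1782] off [0.5 0.6 0. ] Z -77.2 F [-0.29 -0.32  0.33] T [ 0.006 -0.032 -0.001] Tz@screw -0.001 gap 65.3 j [ 0.35  0.05 -0.61  1.86  0.03  1.25 -1.61]
t 37.725 d [-88.1  -3.4  57.7] twist -0.93 Z0 -77.2
```

move_arm(motion=[{"dx": -30, "dy": -3, "dz": 20, "twist": -0.18, "grip": 60}, {"dx": -60, "dy": -3, "dz": 40, "twist": -0.36, "grip": 60}, {"dx": -88, "dy": -3, "dz": 57.7, "twist": -0.54, "grip": 60}, {"dx": -88, "dy": -3, "dz": 57.7, "twist": -0.72, "grip": 60}, {"dx": -88, "dy": -3, "dz": 57.7, "twist": -0.86, "grip": 60}, {"dx": -88, "dy": -3, "dz": 57.7, "twist": -0.93, "grip": 60}, {"dx": -88, "dy": 20, "dz": 57.7, "twist": -0.93, "grip": 60}, {"dx": -88, "dy": 40, "dz": 57.7, "twist": -0.93, "grip": 60}, {"dx": -88, "dy": 60, "dz": 57.7, "twist": -0.93, "grip": 60}, {"dx": -88, "dy": 60, "dz": 57.7, "twist": -0.93, "grip": 60}])

```text
clock: 38.98
ee_pos: [0.578, 0.0588, 0.1145]
ee_rot: [0.38, -0.391, 0.597, -0.589]
wrist_force: [0.1, -0.2, 0.5]
finger_gap: 0.766
```

```bash
python3 -c "
from plan import *
tq('a');go(.5806,.0589,.1165,-23.9)"
```

```text
t 38.975 pos [0.578  0.0588 0.1145] off [-2.  -0.7  0. ] Z -23.9 F [ 0.07 -0.19  0.5 ] T [-0.003 -0.099  0.034] Tz@screw 0.034 gap 66.7 j [ 0.4   0.33 -0.65  1.72  0.21  1.18 -0.72]
t 38.975 d [-1.2 -2.1  2.3] twist 0.0 Z0 -23.9
```

move_arm(motion=[{"dx": -1.2, "dy": -2, "dz": 2, "twist": 0, "grip": 240}, {"dx": -1.2, "dy": -2, "dz": 2, "twist": 0, "grip": 240}, {"dx": -1.2, "dy": -2, "dz": 2, "twist": 0, "grip": 240}, {"dx": -1.2, "dy": -2, "dz": 2, "twist": 0, "grip": 240}, {"dx": -1.2, "dy": -2, "dz": 2, "twist": 0, "grip": 240}, {"dx": -1.2, "dy": -2, "dz": 2, "twist": 0, "grip": 240}, {"dx": -1.2, "dy": -2, "dz": 2, "twist": 0, "grip": 240}, {"dx": -1.2, "dy": -2, "dz": 2, "twist": 0, "grip": 240}])

```text
clock: 39.98
ee_pos: [0.5805, 0.059, 0.1164]
ee_rot: [0.381, -0.391, 0.596, -0.589]
wrist_force: [-1.2, -0.4, -0.7]
finger_gap: 0.148
```

```bash
python3 -c "
from plan import *
tq('a')"
```

```text
t 39.975 pos [0.5805 0.059  0.1164] off [ 0.5 -0.5  0. ] Z -23.9 F [-1.17 -0.42 -0.71] T [-0.269 -0.495  0.202] Tz@screw 0.201 gap 12.9 j [ 0.4   0.34 -0.65  1.72  0.21  1.18 -0.72]
```

move_arm(motion=[{"dx": 0, "dy": 0, "dz": 0, "twist": 0.02, "grip": 240}])

```text
clock: 40.1
ee_pos: [0.5804, 0.059, 0.1164]
ee_rot: [0.374, -0.385, 0.6, -0.593]
wrist_force: [-0.7, -0.0, -0.3]
finger_gap: 0.144
```

```bash
python3 -c "
from plan import *
tq('a')"
```

```text
t 40.1 pos [0.5804 0.059  0.1164] off [ 0.4 -0.5  0. ] Z -25.0 F [-0.65 -0.01 -0.33] T [-0.18  -0.406  0.398] Tz@screw 0.398 gap 12.6 j [ 0.4   0.34 -0.65  1.72  0.21  1.18 -0.74]
```

move_arm(motion=[{"dx": 0, "dy": 0, "dz": 0, "twist": 0.02, "grip": 240}])

```text
clock: 40.22
ee_pos: [0.5804, 0.059, 0.1164]
ee_rot: [0.368, -0.379, 0.604, -0.597]
wrist_force: [-0.5, 0.4, -0.3]
finger_gap: 0.148
```

```bash
python3 -c "
from plan import *
tq('a')"
```

```text
t 40.225 pos [0.5804 0.059  0.1164] off [ 0.4 -0.5  0. ] Z -26.2 F [-0.54  0.45 -0.26] T [-0.189 -0.409  0.419] Tz@screw 0.418 gap 12.9 j [ 0.4   0.34 -0.64  1.72  0.21  1.18 -0.76]
```

a is good. Now check c.

move_arm(motion=[{"dx": 0, "dy": 0, "dz": 0, "twist": 0, "grip": 60}, {"dx": 0, "dy": 0, "dz": 0, "twist": 0, "grip": 60}, {"dx": 0, "dy": 0, "dz": 0, "twist": 0, "grip": 60}, {"dx": 0, "dy": -30, "dz": 0, "twist": 0, "grip": 60}, {"dx": 0, "dy": -62, "dz": 0, "twist": -0.18, "grip": 60}, {"dx": 0, "dy": -62, "dz": 0, "twist": -0.36, "grip": 60}])

```text
clock: 40.98
ee_pos: [0.5834, 0.0595, 0.1814]
ee_rot: [0.473, -0.48, 0.526, -0.519]
wrist_force: [-0.3, 0.0, -0.1]
finger_gap: 0.723
```

```bash
python3 -c "
from plan import *
tq('a');go(.4455,-.0048,.18,19.5)"
```

```text
t 40.975 pos [0.5834 0.0595 0.1814] off [3.4 0.  0. ] Z -5.3 F [-0.28  0.02 -0.06] T [-0.005 -0.07   0.036] Tz@screw 0.036 gap 62.9 j [ 0.45  0.29 -0.71  1.64  0.19  1.3  -0.38]
t 40.975 d [  76.7    3.2 -131.4] twist -0.432 Z0 -5.3
```

move_arm(motion=[{"dx": 25, "dy": 0, "dz": -43, "twist": -0.15, "grip": 60}, {"dx": 50, "dy": 0, "dz": -86, "twist": -0.3, "grip": 60}, {"dx": 76.7, "dy": 0, "dz": -131, "twist": -0.432, "grip": 60}, {"dx": 76.7, "dy": 0, "dz": -131, "twist": -0.432, "grip": 60}, {"dx": 76.7, "dy": 20, "dz": -131, "twist": -0.432, "grip": 60}, {"dx": 76.7, "dy": 42, "dz": -131, "twist": -0.432, "grip": 60}, {"dx": 76.7, "dy": 63, "dz": -131, "twist": -0.432, "grip": 60}, {"dx": 76.7, "dy": 63, "dz": -131, "twist": -0.432, "grip": 60}])

```text
clock: 41.98
ee_pos: [0.4447, -0.0039, 0.1192]
ee_rot: [-0.575, 0.58, -0.413, 0.403]
wrist_force: [1.2, -0.4, 0.7]
finger_gap: 0.765
```

```bash
python3 -c "
from plan import *
tq('c');go(.4455,-.0048,.1165,19.5)"
```

```text
t 41.975 pos [ 0.4447 -0.0039  0.1192] off [-0.  -0.2  0. ] Z 19.5 F [ 1.23 -0.39  0.66] T [ 0.023 -0.132 -0.065] Tz@screw -0.065 gap 66.6 j [ 0.71  0.   -0.75  2.03 -0.    1.12  0.3 ]
t 41.975 d [1.1 2.6 0.5] twist 0.0 Z0 19.5
```

move_arm(motion=[{"dx": 1, "dy": 2.5, "dz": 0.5, "twist": 0, "grip": 240}, {"dx": 1, "dy": 2.5, "dz": 0.5, "twist": 0, "grip": 240}, {"dx": 1, "dy": 2.5, "dz": 0.5, "twist": 0, "grip": 240}, {"dx": 1, "dy": 2.5, "dz": 0.5, "twist": 0, "grip": 240}, {"dx": 1, "dy": 2.5, "dz": 0.5, "twist": 0, "grip": 240}, {"dx": 1, "dy": 2.5, "dz": 0.5, "twist": 0, "grip": 240}, {"dx": 1, "dy": 2.5, "dz": 0.5, "twist": 0, "grip": 240}, {"dx": 1, "dy": 2.5, "dz": 0.5, "twist": 0, "grip": 240}])

```text
clock: 42.98
ee_pos: [0.4453, -0.0047, 0.1167]
ee_rot: [-0.575, 0.58, -0.413, 0.403]
wrist_force: [-2.7, -0.3, 1.8]
finger_gap: 0.15
```

move_arm(motion=[{"dx": 0, "dy": 0, "dz": 0, "twist": 0.015, "grip": 240}])

```text
clock: 43.1
ee_pos: [0.4453, -0.0048, 0.1167]
ee_rot: [-0.572, 0.577, -0.417, 0.407]
wrist_force: [-1.2, -0.4, 1.1]
finger_gap: 0.146
```

```bash
python3 -c "
from plan import *
tq('c')"
```

```text
t 43.1 pos [ 0.4453 -0.0048  0.1167] off [ 0.6 -1.1  0. ] Z 18.7 F [-1.18 -0.38  1.07] T [ 0.018 -0.173  0.436] Tz@screw 0.434 gap 12.7 j [ 0.7   0.01 -0.75  2.03  0.    1.12  0.28]
```

move_arm(motion=[{"dx": 0, "dy": 0, "dz": 0, "twist": 0, "grip": 60}, {"dx": 0, "dy": 0, "dz": 0, "twist": 0, "grip": 60}, {"dx": 0, "dy": 0, "dz": 0, "twist": 0, "grip": 60}, {"dx": 0, "dy": -30, "dz": 0, "twist": 0, "grip": 60}, {"dx": 0, "dy": -70, "dz": 0, "twist": 0, "grip": 60}, {"dx": 40, "dy": -90, "dz": 0, "twist": 0, "grip": 60}, {"dx": 90, "dy": -90, "dz": 0, "twist": 0, "grip": 60}, {"dx": 140, "dy": -90, "dz": 0, "twist": 0, "grip": 60}, {"dx": 180, "dy": -90, "dz": 0, "twist": 0, "grip": 60}, {"dx": 180, "dy": -90, "dz": 0, "twist": 0, "grip": 60}, {"dx": 180, "dy": -90, "dz": 0, "twist": 0, "grip": 60}])

```text
clock: 44.48
ee_pos: [0.5042, -0.1745, 0.2051]
ee_rot: [-0.572, 0.577, -0.418, 0.407]
wrist_force: [0.3, 0.5, 0.5]
finger_gap: 0.763
```

Run:
```python
from plan import *
from ov import ov
tq('c')
for n in('scene','top'): cv2.imwrite(f'pics/{n}9.png',capture(n)[:,:,::-1])
a,b=cv2.imread('pics/top0.png'),cv2.imread('pics/top9.png')
cv2.imwrite('pics/cmp.png',np.vstack([b[90:320,90:560],]))
C2=dict(a=(.5808,.059),b=(.481,.0955),c=(.4455,-.0046),d=(.545,-.0396))
ov('scene','pics/scene9.png','pics/o9.png',dict(a=-116.2,b=-18.4,c=-71.3,d=-161.4),C2,zb=.1005)
```

```text
t 44.475 pos [ 0.5042 -0.1745  0.2051] off [  59.5 -170.8    0. ] Z 18.7 F [0.31 0.54 0.46] T [-0.012 -0.118 -0.016] Tz@screw 0.068 gap 66.4 j [ 0.83  0.14 -0.6   1.73  0.08  1.31  0.55]
```

View pics/o9.png

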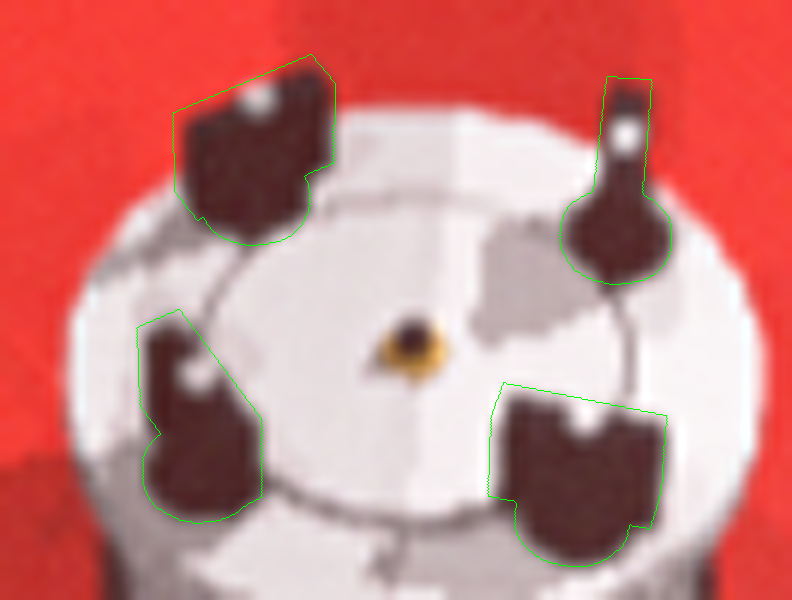

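View pics/scene9.png

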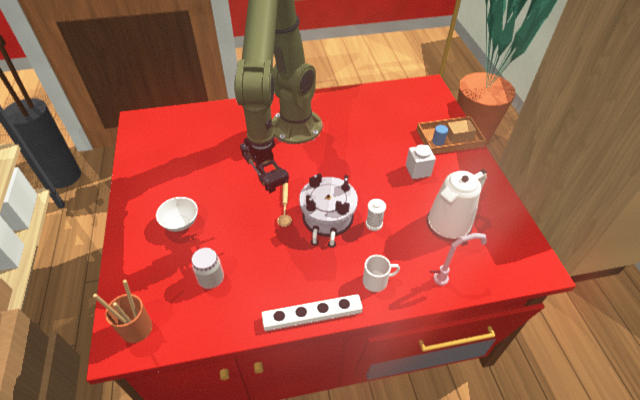

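The overlay puts all four wings within a few pixels of their expected final angles: a (585,470), b (625,160), c (260,150), d (200,430). Nothing else in the scene has moved, and the gripper is clear at (262,165).

```bash
python3 -c "
from station import *
print(sign_off())"
```

```text
the job is handed in; nothing more can be done
None
```

All four screws are hand-tight and the job is handed in at about 44.6 s of the 72 s allowed.

- **Nip:** I turned each screw in about 45° (0.79 rad), first the pair d and b, then a and c.
- **Tightening:** I then tightened all four, c and a first, then d and b. Each screw showed a clear torque rise at its stop after about 2.0–2.15 rad in total.
- **Torque readings while turning:** after d and b were tight I re-checked a and c, turning them in about 0.04 and 0.015 rad more.

| Screw | Torque (N m) | Measured |
|---|---|---|
| a | 0.42 | at re-check |
| b | 0.42 | when tightened |
| c | 0.43 | at re-check |
| d | 0.49 | when tightened |

- **Uncertainty:** single readings are noisy by roughly ±0.05 N m. d is the least certain: its last readings were 0.33 and then 0.49, close to the upper edge of the 0.35–0.5 band but well below 0.7. I did not re-check b and d.
- **Level:** I did not measure tilt directly. When c reached its stop ahead of a, the difference in turns puts the tilt at no more than about 0.7°. The four screws' totals now agree within about 0.1 rad (0.2 mm).
- **Final picture:** all four wings are at their expected angles, the other things on the cabinet look unmoved, and the gripper is clear of everything.

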